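# Clear and nest the kidney dishes

## Task

Clear up the kidney dishes: take the small capped jar out of the steel dish and stand it upright in the shallow red tray. Then nest the white dish on the steel one and after that the blue dish on the white one, turning each so that its outline matches the dish below, lowering it by hand rather than dropping it, and leaving it level and fully down all round. Leave the bottle, the beaker and the screwdriver where they are and do not let the jar fall over.

Things in the scene. Friction and masses are not known exactly. Their poses are not given: they have to be found in the camera images.
- steel_dish: Steel kidney dish, fixed (stands on a 3 mm rubber mat). All 3 dishes are alike: 167 mm long (x), 46 high; origin mid-waist at the underside, z up. Middle 36 mm of the length: straight upright sides at y = +29 and -29 mm. The ends bend 12 mm towards -y (outline y -42 to +29), so the kidney's hollow is on -y. Walls 3 mm thick, inner floor 19 mm above the underside. Yaw within 0.6 rad of 0
- white_dish: White plastic dish, loose, about 130 g, same shape and frame as the steel one; can be pinched across the waist (58 mm) high on the walls. Its lowest 16 mm is a tapered foot, set in 5.5 mm (top) to 10 mm (bottom) from the outline, which goes down inside the rim of the dish below if turned the same way round (x on x, y on y). Fully down: origin 30 mm above the steel dish's. Yaw within 1 rad of 0
- blue_dish: Blue plastic dish, loose, about 130 g, same shape and frame as the white and steel dishes. Fully down on the white dish, when the step above its foot rests on the rim all round, its origin is 30 mm above the white dish's and 60 mm above the steel dish's. Yaw within 1 rad of 0
- jar: Small amber glass jar with a white cap, loose, about 60 g, 30 mm in diameter and 60 mm tall (the cap is the top 16 mm). Origin: centre of its underside, z up. It starts standing on the inner floor of the steel dish, so it sticks out 33 mm above that dish's rim.
- red_tray_in (a point): Centre of the inner floor of the shallow red open tray, 4 mm above the bench. The tray is fixed, 110 mm (x) by 150 mm (y) outside, walls 4 mm thick and 25 mm high.
- bottle: Amber bottle with white cap, 48 mm in diameter, 90 mm tall, standing; origin centre of underside. Bystander, to be left alone.
- beaker: Steel beaker, 60 mm in diameter at the rim, 70 mm tall, standing; origin centre of underside. Bystander, to be left alone.
- screwdriver: Screwdriver about 150 mm long lying on the bench along its x, handle to -x; origin at the middle of its underside. Bystander, to be left alone.

How it is judged:
By the outcome, as a careful person would: the job done as asked, in the order asked, and still so for the second after the job is handed in, with the robot touching nothing.
It also fails if it takes over 67 s, if anything falls off the work surface, if the arm or the gripper's body presses on something with over 40 N, if the wrist force passes 120 N, or if a joint passes its speed limit or range.

## Robot

A 7-joint arm with a two-finger parallel gripper is mounted at the origin on the work surface. World frame = base frame: x ahead of the robot, y to its left, z up, the work surface at z = 0. Lengths are in m, angles in rad, forces in N, time in s.
With the tool pointing down it reaches from about 0.4 to 0.85 m from the base axis. Payload 4.5 kg.
Tool frame: the origin (TCP) lies on the centre line of the jaws, within the pads' length; the fingertips stand 14 mm ahead of it and the grasp point (between the pads) lies 5 mm behind it; y points along the fingers, z is the direction in which the jaws open and shut, and the axes are right-handed (so a half turn about y gives the same grasp; the last joint's range is limited). The gripper opens to 88 mm and grips with 3 to 60 N. Pads are 18 mm wide; open, the fingers measure 123 mm over their backs; the gripper's body (75 mm by 187 mm) begins 45 mm behind the grasp point.
Start: joints at [1.342, 0.689, -0.195, 1.565, 0.157, 0.902, -0.215], TCP at [0.162, -0.604, 0.253] pointing down, gripper open.
Joint ranges: [-3.01, 3.01], [-0.46, 2.08], [-1.47, 1.51], [0.13, 2.56], [-1, 4.14], [0.04, 2.09], [-2.66, 2.66]. Speed limits (rad/s): [2.57, 2.57, 3.14, 3.14, 3.14, 3.14, 3.14].

## Interface

Orientations are given as a unit quaternion [x, y, z, w].
In Python, from plant import get_state, imaging, job gives the robot as it stands.
- The arm moves only by the tool send_rows, never from a script. Its argument "motion" is a list that holds one entry, the list of rows, each a list of 7 numbers: the turn, a rotation vector about the tool's x, y, z scaled (see below), then the shift along the tool's x, y, z scaled (see below), then the gripper's target within -1 to 1 (shut at 1, half-way at 0, fully open at -1). In form: [[[rx, ry, rz, tx, ty, tz, gripper], ...]]. A call has exactly 5 rows; each row shifts and turns the commanded pose from where the row before left it, along the tool's axes as they then stand; what a row does not reach is not made up. The controller multiplies each number of a shift by 0.02 m and each number of a turn by 0.08 rad. A row lasts 1/12 s, in which the tool goes at most 41.7 mm and 7.16 degrees, less where a joint would pass 70% of its speed; a pose out of reach is approached as far as the arm can. A call with a number of a shift or a turn outside -1 to 1 is refused whole. A call with a gripper value outside its range is refused whole. The fingers move at their own pace and stop on an object; "force" is the grip in N (left out, the last holds). Time passes only in rows, so rows that do not move let the fingers close, or fill a call up. It gives the time, the measured TCP pose, the force and the opening at its end, in the units of the state.
- get_state(): the state, without advancing time (a new reading comes with each control period).
- imaging.snapshot(name): name is "scene" or "top"; returns a dict with "img" (384x512x3 uint8, red, green, blue), "camera_matrix" (3x3 intrinsics, pixels), "dist_coeffs" ([k1, k2, p1, p2, k3] as OpenCV has them; the pictures are not rectified), "R" (3x3) and "t" (3): a world point X has camera coordinates R X + t. Camera axes: x right, y down, z forward; pixel columns grow to the right and rows downward; lengths in m; the calibration is good to about 2 mm. A picture is of the moment at which its call begins. There is no depth.
- job.finish_job(): hands the job in, once; it reports no verdict.
The state is a dict: "clock": time; "q": joint angles; "qd": joint speeds; "joint_torque": joint torques, N m; "tool_pos": TCP position; "eef_rot": TCP orientation; "contact_force": force on the tool from outside, world axes, zero at the start; "moment": the same for the moment, N m; "opening": opening from 0.0 (shut) to 1.0 (fully open).
Only numpy, scipy, OpenCV 4.12 (cv2) and the standard library are available. Lean on these libraries where they do the work, as an engineer would, in place of code of your own. Each camera call takes 0.05 s, during which the arm holds its last target.

## Working session

There is one attempt and no reset: what is moved stays moved. The work goes in short steps, Python scripts to look and compute and a tool call to move; the robot and the scene stay as the last step left them, time stands still between calls to the robot, and variables do not carry over. Pictures are saved under pics/ and viewed, and the job is handed in when it is done.

Besides the shell and the picture viewer there is one more tool, called after ">>>" as a command line: name --argument value ..., lists and objects as JSON in quotes. send_rows: Moves the arm, as the interface text tells. Its arguments: {"type":"object","properties":{"motion":{"type":"array"},"force":{"type":"number"}},"required":["motion"]}

```bash
ls; mkdir -p pics
python3 - <<'E'
from plant import get_state, imaging, job
import cv2,pickle
s=get_state(); print(s)
for n in("scene","top"):
    d=imaging.snapshot(n); pickle.dump(d,open(f'{n}0.pkl','wb'))
    cv2.imwrite(f'pics/{n}0.png',cv2.cvtColor(d["img"],cv2.COLOR_RGB2BGR)); print(n,d["camera_matrix"],d["dist_coeffs"],d["R"],d["t"])
E
```

```text
pics
{'clock': 0.0, 'q': array([ 1.3417716 ,  0.69001484, -0.19451731,  1.56636801,  0.15729551,
        0.90251484, -0.21512065]), 'qd': array([-5.02671731e-04, -1.65640258e-03,  3.05874901e-05,  1.27856489e-03,
       -6.16839109e-04, -3.14466382e-04,  4.47445430e-04]), 'joint_torque': array([-3.99291930e-04, -5.27555215e+01, -1.26682129e+00, -1.53427058e+01,
       -5.25901839e-02,  6.58555131e-03,  1.64054172e-04]), 'tool_pos': array([ 0.16217192, -0.60294161,  0.25188446]), 'eef_rot': array([-0.09281385,  0.70166927, -0.70034388,  0.09254338]), 'contact_force': array([0.25005743, 0.68638235, 0.3487294 ]), 'moment': array([-0.00227216, -0.02634115, -0.00571943]), 'opening': 1.0021437479546913}
scene [[388.92162292   0.         249.7696509 ]
 [  0.         388.92162292 189.59101958]
 [  0.           0.           1.        ]] [0.02134831 0.         0.         0.         0.        ] [[ 0.02231412  0.99972406  0.00734038]
 [ 0.78474598 -0.01296579 -0.61968188]
 [-0.61941571  0.01958798 -0.78481876]] [ 0.09897599 -0.43229966  1.37302756]
top [[498.38267885   0.         246.55363528]
 [  0.         498.38267885 189.09515448]
 [  0.           0.           1.        ]] [0.00821645 0.         0.         0.         0.        ] [[-0.02323697 -0.99967608  0.01038182]
 [-0.98396241  0.02103217 -0.17713168]
 [ 0.17685595 -0.01433133 -0.9841324 ]] [-0.09534793  0.62028356  1.46310302]
```

View pics/scene0.png

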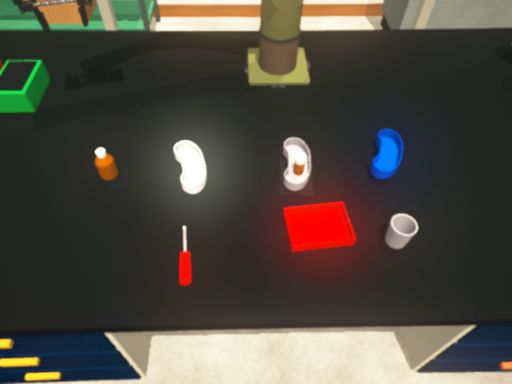

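View pics/top0.png

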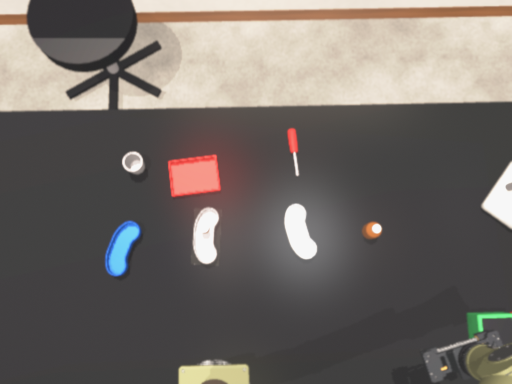

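```bash
cat > h.py <<'E'
import numpy as np,cv2,pickle
from scipy.spatial.transform import Rotation as Ro
def cam(d): return np.asarray(d["R"]),np.asarray(d["t"]),np.asarray(d["camera_matrix"]),np.asarray(d["dist_coeffs"])
def ray(d,uv,z):
    R,t,K,D=cam(d); uv=np.asarray(uv,float).reshape(-1,1,2)
    n=cv2.undistortPoints(uv,K,D).reshape(-1,2)
    v=np.c_[n,np.ones(len(n))]@R; C=-R.T@t
    return C+v*((z-C[2])/v[:,2])[:,None]
def proj(d,P):
    R,t,K,D=cam(d)
    return cv2.projectPoints(np.asarray(P,float).reshape(-1,1,3),cv2.Rodrigues(R)[0],t,K,D)[0].reshape(-1,2)
def crop(d,c,r,s,name):
    u,v=c; im=d["img"][max(0,v-r):v+r,max(0,u-r):u+r]
    cv2.imwrite(name,cv2.cvtColor(cv2.resize(im,None,fx=s,fy=s,interpolation=cv2.INTER_NEAREST),cv2.COLOR_RGB2BGR))
def moments(d,w,z):
    # weighted (soft mask) moments of pixels cast on plane z: centroid, principal yaw, sizes
    v,u=np.nonzero(w>0); W=w[v,u]
    P=ray(d,np.c_[u,v],z)[:,:2]; c=np.average(P,axis=0,weights=W)
    C=np.cov(P.T,aweights=W); ev,E=np.linalg.eigh(C); a=E[:,1]
    if a[0]<0:a=-a
    q=(P-c)@np.c_[a,[-a[1],a[0]]]
    return c,np.arctan2(a[1],a[0]),np.sqrt(ev),np.ptp(q,axis=0),q,W
E
python3 - <<'E'
from h import *
T=pickle.load(open('top0.pkl','rb'));S=pickle.load(open('scene0.pkl','rb'))
for n,d in(('top',T),('scene',S)): print(n,-d["R"].T@d["t"])
a=[]
crop(T,(124,249),36,5,'a.png');crop(T,(206,236),36,5,'b.png');crop(T,(300,232),36,5,'c.png')
crop(S,(388,154),36,5,'d.png');crop(S,(297,163),36,5,'e.png');crop(S,(190,167),36,5,'f.png')
r=lambda x:np.hstack([cv2.resize(cv2.imread(i+'.png'),(260,260),interpolation=0) for i in x])
cv2.imwrite('pics/crops.png',np.vstack([r('abc'),r('def')]))
print(T["img"][236,170:240].tolist())
E
```

```text
top [ 0.34936163 -0.08739474  1.55074885]
scene [ 1.1875117  -0.13144863  0.808963  ]
[[74, 71, 72], [73, 70, 71], [73, 70, 71], [75, 71, 72], [75, 71, 71], [75, 71, 72], [76, 72, 73], [76, 72, 72], [78, 73, 73], [77, 72, 73], [79, 73, 74], [79, 74, 74], [80, 74, 75], [81, 75, 75], [82, 75, 76], [82, 76, 76], [83, 76, 76], [84, 76, 77], [84, 76, 77], [85, 78, 78], [86, 78, 78], [89, 80, 80], [110, 100, 98], [191, 177, 170], [241, 234, 230], [243, 237, 234], [247, 247, 247], [247, 247, 247], [247, 247, 247], [247, 247, 247], [247, 247, 247], [247, 247, 247], [247, 245, 245], [242, 235, 232], [240, 233, 229], [240, 233, 229], [240, 232, 229], [239, 231, 228], [239, 232, 229], [244, 239, 237], [247, 247, 246], [247, 247, 247], [247, 247, 247], [226, 215, 209], [129, 117, 114], [108, 96, 93], [109, 97, 93], [111, 100, 96], [113, 102, 97], [110, 99, 95], [107, 96, 93], [103, 91, 90], [101, 90, 89], [102, 90, 90], [101, 90, 89], [101, 90, 89], [101, 90, 90], [101, 90, 89], [100, 89, 89], [101, 90, 90], [100, 90, 90], [100, 90, 89], [100, 90, 89], [100, 90, 89], [100, 90, 90], [99, 90, 89], [99, 90, 90], [99, 90, 89], [99, 90, 90], [98, 90, 89]]
```

View pics/crops.png

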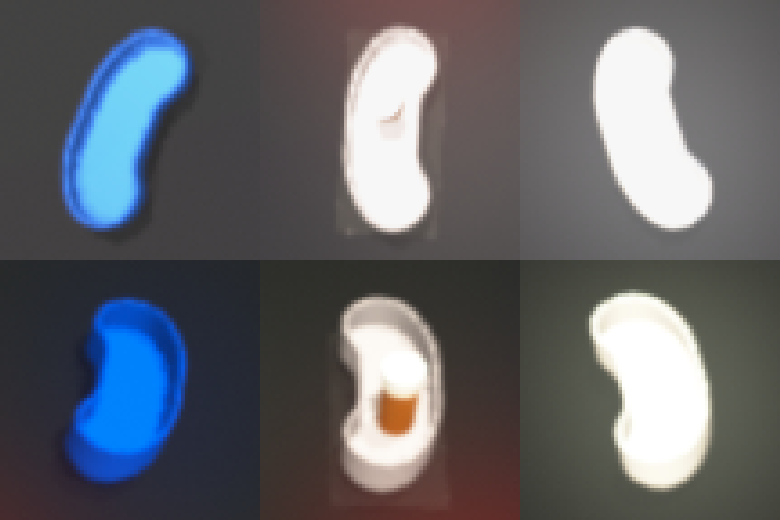

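The crops show the three dishes, each with its hollow towards image right in the top view (-y). The jar stands mid-dish in the steel one: in the scene view its cap is at about (301,149).

```bash
cat >> h.py <<'E'
def blob(d,c,r,f,thr,k=4):
    """upsampled threshold of f(img) in crop; biggest component; returns pixel coordinates + outline"""
    u0,v0=c[0]-r,c[1]-r
    g=f(d["img"][v0:v0+2*r,u0:u0+2*r].astype(np.float32)).astype(np.float32)
    G=cv2.resize(g,None,fx=k,fy=k,interpolation=cv2.INTER_CUBIC)
    m=(G>thr).astype(np.uint8)
    n,L,st,ce=cv2.connectedComponentsWithStats(m)
    i=1+np.argmax(st[1:,4]); m=(L==i).astype(np.uint8)
    ct=max(cv2.findContours(m,cv2.RETR_EXTERNAL,cv2.CHAIN_APPROX_NONE)[0],key=cv2.contourArea)
    m=np.zeros_like(m);cv2.drawContours(m,[ct],-1,1,-1)
    cv=lambda x,y:np.c_[(x+.5)/k-.5+u0,(y+.5)/k-.5+v0]
    y,x=np.nonzero(m)
    return cv(x,y),cv(ct[:,0,0],ct[:,0,1])
def axes(P):
    c=P.mean(0);ev,E=np.linalg.eigh(np.cov(P.T));a=E[:,1]*np.sign(E[0,1])
    q=(P-c)@np.c_[a,[-a[1],a[0]]]
    return c,np.arctan2(a[1],a[0]),np.ptp(q,axis=0),q
def dish(d,c,r,f,thr,z):
    p,o=blob(d,c,r,f,thr); P=ray(d,p,z)[:,:2]
    return axes(P)
E
python3 - <<'E'
from h import *
T=pickle.load(open('top0.pkl','rb'));S=pickle.load(open('scene0.pkl','rb'))
# nominal centroid of a capsule chain
im=np.zeros((400,400),np.uint8)
pts=np.array([[-54.5,-12.5],[-18,0],[18,0],[54.5,-12.5]])*2+200
cv2.polylines(im,[pts.astype(int)],False,1,116);y,x=np.nonzero(im);print('nominal',(y.mean()-200)/2,np.ptp(x)/2,np.ptp(y)/2,(y.min()-200)/2,len(x)/4)
B=lambda g:g[...,2]; M=lambda g:g.min(-1)
for n,c,cs,f,th,ths,z in (('blue',(124,249),(388,154),B,140,90,.031),('steel',(206,236),(297,163),M,150,110,.034),('white',(300,232),(190,167),M,175,170,.031)):
  for th_ in (th-15,th,th+15):
    cc,a,s,q=dish(T,c,34,f,th_,z); print('top',n,th_,cc.round(4),round(a,4),s.round(4),len(q))
  for th_ in (ths-15,ths,ths+15):
    cc,a,s,q=dish(S,cs,34,f,th_,z); print('   scene',n,th_,cc.round(4),round(a,4),s.round(4))
# tray
R_=lambda g:g[...,0]-g[...,1]
p,o=blob(T,(195,176),40,R_,60); P=ray(T,p,.015)[:,:2];print('tray top',axes(P)[:3])
p,o=blob(S,(320,226),50,R_,100); P=ray(S,p,.015)[:,:2];print('tray scene',axes(P)[:3])
# jar: cap & body in scene
p,o=blob(S,(300,168),14,lambda g:g[...,0]-g[...,2],50);print('amber px',p.min(0),p.max(0),p.mean(0))
crop(S,(300,160),20,14,'pics/jar.png');crop(T,(206,236),28,14,'pics/jart.png')
E
```

```text
nominal -6.588292498446748 167.0 70.5 -41.5 9254.75
top blue 125 [0.4517 0.2754] -0.3541 [0.1735 0.0791] 19413
top blue 140 [0.4518 0.2756] -0.3543 [0.1726 0.0778] 18941
top blue 155 [0.4518 0.2757] -0.3549 [0.1717 0.0766] 18517
   scene blue 75 [0.4527 0.2688] -0.3896 [0.21   0.0818]
   scene blue 90 [0.4526 0.269 ] -0.3892 [0.2077 0.0802]
   scene blue 105 [0.4525 0.2692] -0.3891 [0.206  0.0792]
top steel 135 [0.4829 0.0199] -0.0656 [0.1732 0.0768] 18367
top steel 150 [0.4829 0.0199] -0.0655 [0.1717 0.0756] 17935
top steel 165 [0.4828 0.0199] -0.0654 [0.1709 0.075 ] 17533
   scene steel 95 [0.4861 0.0154] -0.0959 [0.1973 0.0772]
   scene steel 110 [0.4859 0.0155] -0.0959 [0.1953 0.0759]
   scene steel 125 [0.4856 0.0158] -0.0951 [0.1929 0.075 ]
top white 160 [ 0.487 -0.266] 0.2535 [0.1751 0.0793] 18864
top white 175 [ 0.4871 -0.266 ] 0.2542 [0.1738 0.0782] 18485
top white 190 [ 0.487  -0.2659] 0.2543 [0.1728 0.0769] 18094
   scene white 155 [ 0.4878 -0.2686] 0.235 [0.1985 0.0773]
   scene white 170 [ 0.4877 -0.2686] 0.2342 [0.1976 0.0766]
   scene white 185 [ 0.4875 -0.2686] 0.2337 [0.1963 0.0759]
tray top (array([0.6729327 , 0.05468788]), np.float64(-1.4609000654162023), array([0.16005585, 0.12359425]))
tray scene (array([0.67543714, 0.05231094]), np.float64(-1.4073473057429131), array([0.16652215, 0.13625254]))
amber px [292.625 162.375] [304.375 175.375] [298.20074608 168.87082701]
```

View pics/jar.png

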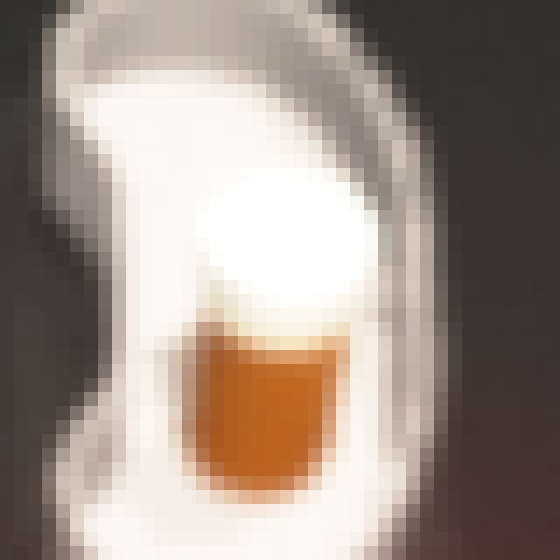

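View pics/jart.png

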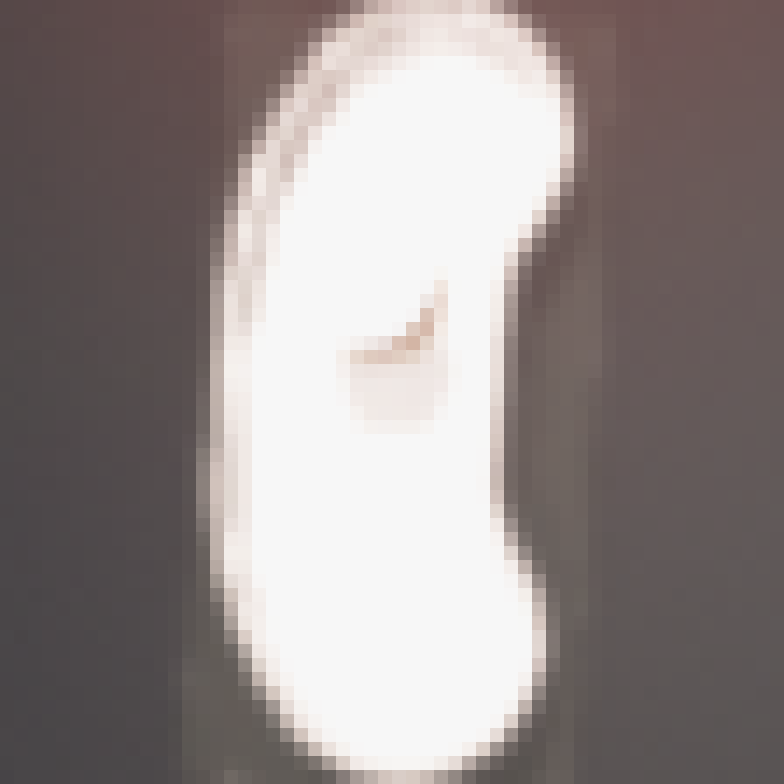

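Run:
```python
from h import *
T=pickle.load(open('top0.pkl','rb'));S=pickle.load(open('scene0.pkl','rb'))
C=-S["R"].T@S["t"]
b=ray(S,[[298.2,175.4]],.022)[0]; dr=(C-b)[:2];dr/=np.hypot(*dr);print('base front',b,'-> axis',b[:2]-.015*dr)
print('cap top',ray(S,[[300.4,156.3]],.082))
print('amber mean at mid',ray(S,[[298.2,168.9]],.045))
# cap in scene: very bright
p,o=blob(S,(300,157),9,lambda g:g.min(-1),252.5);P=ray(S,p,.078)[:,:2];print(p.min(0),p.max(0),axes(P)[:3])
for x in([0.4829,0.0199],[.4871,-.266],[.4518,.2756]):pass
# top: amber sliver & shadow px
print('sliver',ray(T,[[178+400/14,208+355/14]],.066),'predict cap in top',proj(T,[[.487,.016,.082]]))
for n,c,a in(('steel',(0.4829,0.0199),-.0655),('white',(.4871,-.266),.2542),('blue',(.4518,.2756),-.3543)):
    print(n,np.array(c)+.0066*np.array([-np.sin(a),np.cos(a)]))
```

```text
base front [0.52050047 0.01792875 0.022     ] -> axis [0.50586304 0.0212068 ]
cap top [[0.5074948  0.01852538 0.082     ]]
amber mean at mid [[0.51773212 0.01577829 0.045     ]]
[294.375 152.125] [305.875 160.625] (array([0.5037861 , 0.01865594]), np.float64(0.32861199840845484), array([0.03155837, 0.02907379]))
sliver [[0.48488927 0.01308983 0.066     ]] predict cap in top [[205.20382763 232.17548134]]
steel [0.48333199 0.02648585]
white [ 0.48544029 -0.25961209]
blue [0.45408976 0.28179007]
```

Run:
```python
from h import *
from plant import get_state
s=get_state();print(Ro.from_quat(s['eef_rot']).as_matrix().round(3),s['tool_pos'],s['clock'])
```

```text
[[-0.966 -0.001  0.26 ]
 [-0.26   0.002 -0.966]
 [ 0.    -1.    -0.002]] [ 0.1622137  -0.60303571  0.25201618] 0.1
```

>>> send_rows --motion '[[[0,0.66,0,-0.7,0,-1,-1],[0,0.66,0,-0.65,0,-1,-1],[0,0.66,0,-0.6,0,-1,-1],[0,0.66,0,-0.6,0,-1,-1],[0,0.66,0,-0.55,0,-1,-1]]]'

```text
clock: 0.52
tool_pos: [0.2078, -0.4936, 0.2524]
eef_rot: [0.001, 0.707, -0.707, -0.002]
contact_force: [1.0, 1.0, 0.7]
opening: 1.0
```

```bash
cat > to.py <<'E'
# usage: to.py x y z a  -> remaining move in row units (tool axes), a = yaw of jaws (jaws along dish y)
import sys
from h import *
from plant import get_state
s=get_state(); M=Ro.from_quat(s['eef_rot']).as_matrix()
a=np.arctan2(M[0,2],-M[1,2]); print('t %.2f pos'%s['clock'],s['tool_pos'].round(4),'yaw %.4f'%a,'tilt',M[2,[0,2]].round(4),'open %.3f'%s['opening'],'F',s['contact_force'].round(1),'q',s['q'].round(2))
if len(sys.argv)>1:
    x=np.array(list(map(float,sys.argv[1:5])))
    d=M.T@(x[:3]-s['tool_pos'])/.02
    print('shift units',d.round(2),'ry units',round((a-x[3])/.08,3))
    Rt=np.array([[-np.cos(x[3]),0,np.sin(x[3])],[-np.sin(x[3]),0,-np.cos(x[3])],[0,-1,0]])
    print('full rotvec units',((Ro.from_matrix(M.T@Rt)).as_rotvec()/.08).round(3))
E
python3 to.py .505 .019 .252 0
```

```text
t 0.52 pos [ 0.2078 -0.4936  0.2524] yaw -0.0041 tilt [ 0.0004 -0.0009] open 1.000 F [1.  1.  0.7] q [ 1.16  0.57 -0.11  1.84  0.09  0.74 -0.58]
shift units [-14.75   0.04 -25.69] ry units -0.051
full rotvec units [ 0.011 -0.051  0.004]
```

>>> send_rows --motion '[[[0,0,0,-0.6,0,-1,-1],[0,0,0,-0.6,0,-1,-1],[0,0,0,-0.6,0,-1,-1],[0,0,0,-0.6,0,-1,-1],[0,0,0,-0.6,0,-1,-1]]]'

```text
clock: 0.93
tool_pos: [0.2682, -0.3939, 0.2526]
eef_rot: [0.0, 0.707, -0.707, -0.001]
contact_force: [0.5, -0.4, -0.3]
opening: 1.002
```

>>> send_rows --motion '[[[0,0,0,-0.6,0,-1,-1],[0,0,0,-0.6,0,-1,-1],[0,0,0,-0.6,0,-1,-1],[0,0,0,-0.6,0,-1,-1],[0,0,0,-0.6,0,-1,-1]]]'

```text
clock: 1.35
tool_pos: [0.3283, -0.294, 0.2526]
eef_rot: [0.0, 0.707, -0.707, -0.001]
contact_force: [0.4, -0.8, 0.3]
opening: 1.003
```

>>> send_rows --motion '[[[0,0,0,-0.6,0,-1,-1],[0,0,0,-0.6,0,-1,-1],[0,0,0,-0.6,0,-1,-1],[0,0,0,-0.6,0,-1,-1],[0,0,0,-0.6,0,-1,-1]]]'

```text
clock: 1.77
tool_pos: [0.3884, -0.1941, 0.2526]
eef_rot: [0.0, 0.707, -0.707, -0.001]
contact_force: [0.4, 0.0, 0.5]
opening: 1.004
```

>>> send_rows --motion '[[[0,0,0,-0.6,0,-1,-1],[0,0,0,-0.6,0,-1,-1],[0,0,0,-0.6,0,-1,-1],[0,0,0,-0.6,0,-1,-1],[0,0,0,-0.6,0,-1,-1]]]'

```text
clock: 2.18
tool_pos: [0.4485, -0.0942, 0.2525]
eef_rot: [-0.0, -0.707, 0.707, 0.001]
contact_force: [0.9, 0.2, -0.1]
opening: 1.002
```

```bash
python3 to.py .505 .019 .066 0
```

```text
t 2.18 pos [ 0.4485 -0.0942  0.2525] yaw -0.0011 tilt [0.0006 0.    ] open 1.002 F [ 0.9  0.2 -0.1] q [ 0.14  0.48 -0.05  2.05  0.04  0.61 -1.51]
shift units [-2.82  9.33 -5.66] ry units -0.014
full rotvec units [-0.    -0.014  0.007]
```

>>> send_rows --motion '[[[0,0,0,-0.56,0.6,-1,-1],[0,0,0,-0.56,0.6,-1,-1],[0,0,0,-0.56,0.6,-1,-1],[0,0,0,-0.56,0.6,-1,-1],[0,0,0,-0.56,0.6,-1,-1]]]'

```text
clock: 2.6
tool_pos: [0.5046, 0.0057, 0.1919]
eef_rot: [-0.0, -0.707, 0.707, 0.001]
contact_force: [-0.1, -0.9, 0.4]
opening: 0.999
```

>>> send_rows --motion '[[[0,0,0,0,0.5,-0.6,-1],[0,0,0,0,1,0,-1],[0,0,0,0,1,0,-1],[0,0,0,0,0.8,0,-1],[0,0,0,0,0,0,-1]]]'

```text
clock: 3.02
tool_pos: [0.5025, 0.0168, 0.1241]
eef_rot: [0.002, -0.707, 0.707, 0.002]
contact_force: [-0.3, -0.4, 0.1]
opening: 1.002
```

```bash
python3 to.py .505 .019 .066 0
cat > pic.py <<'E'
import sys
from h import *
from plant import imaging
k=sys.argv[1]
for n in ("scene","top"):
    d=imaging.snapshot(n); pickle.dump(d,open(f'{n}{k}.pkl','wb'))
    if len(sys.argv)>2:
        i=2 if n=="scene" else 5
        crop(d,(int(sys.argv[i]),int(sys.argv[i+1])),int(sys.argv[i+2]),390//(2*int(sys.argv[i+2]))+1,f'{n}.png')
if len(sys.argv)>2:
    cv2.imwrite(f'pics/p{k}.png',np.hstack([cv2.resize(cv2.imread(n+'.png'),(400,400),interpolation=0) for n in("scene","top")]))
E
python3 pic.py 1 297 150 45 206 236 45
```

```text
t 3.02 pos [0.5025 0.0168 0.1241] yaw -0.0004 tilt [0.0057 0.0005] open 1.002 F [-0.3 -0.4  0.1] q [-0.11  0.75 -0.02  2.04  0.04  0.36 -1.73]
shift units [-0.14  2.9  -0.11] ry units -0.005
full rotvec units [-0.007 -0.005  0.071]
```

View pics/p1.png

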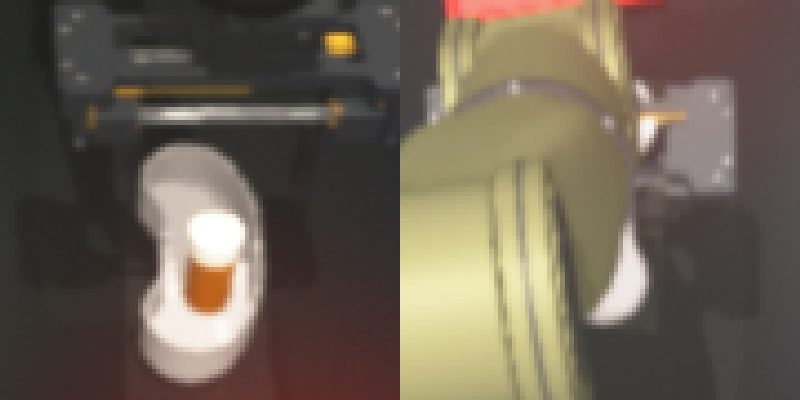

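>>> send_rows --motion '[[[0,0,0,-0.1,0.8,-0.1,-1],[0,0,0,0,0.8,0,-1],[0,0,0,0,0.8,0,-1],[0,0,0,0,0.5,0,-1],[0,0,0,0,0,0,-1]]]'

```text
clock: 3.53
tool_pos: [0.5061, 0.0186, 0.068]
eef_rot: [0.0, -0.707, 0.707, 0.001]
contact_force: [-1.4, 0.9, -0.5]
opening: 1.001
```

```bash
python3 to.py .505 .019 .066 0; python3 pic.py 2 297 150 45 206 236 45
```

```text
t 3.53 pos [0.5061 0.0186 0.068 ] yaw -0.0012 tilt [0.0013 0.0002] open 1.001 F [-1.4  0.9 -0.5] q [-0.12  0.86 -0.01  2.05  0.04  0.23 -1.74]
shift units [ 0.05  0.1  -0.02] ry units -0.015
full rotvec units [-0.002 -0.015  0.017]
```

View pics/p2.png

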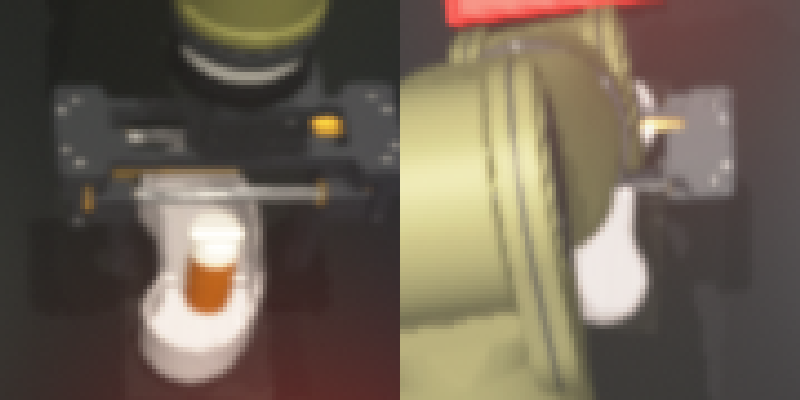

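>>> send_rows --motion '[[[0,0,0,0,0,0,1],[0,0,0,0,0,0,1],[0,0,0,0,0,0,1],[0,0,0,0,0,0,1],[0,0,0,0,0,0,1]]]' --force 15

```text
clock: 4.05
tool_pos: [0.5066, 0.0186, 0.069]
eef_rot: [-0.001, -0.707, 0.707, 0.0]
contact_force: [0.6, 0.1, -0.3]
opening: 0.643
```

```bash
python3 to.py .505 .019 .066 0; python3 pic.py 3 297 150 45 206 236 45
```

```text
t 4.05 pos [0.5066 0.0186 0.069 ] yaw -0.0012 tilt [-0.0006  0.    ] open 0.643 F [ 0.6  0.1 -0.3] q [-0.12  0.85 -0.01  2.05  0.04  0.23 -1.74]
shift units [ 0.08  0.15 -0.02] ry units -0.015
full rotvec units [-0.    -0.015 -0.007]
```

View pics/p3.png

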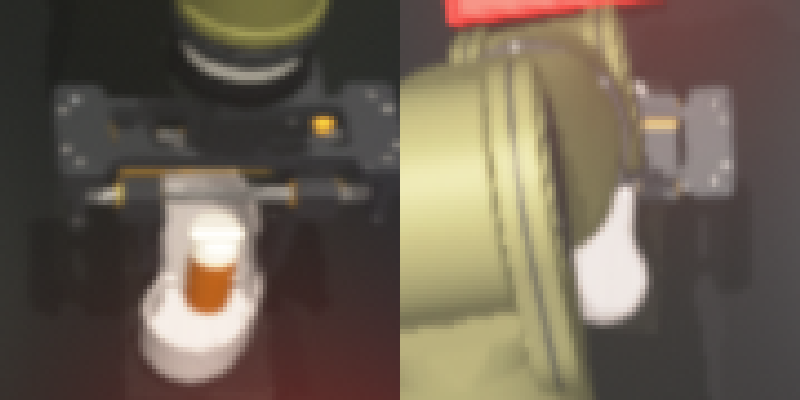

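>>> send_rows --motion '[[[0,0,0,0,0,0,1],[0,0,0,0,0,0,1],[0,0,0,0,0,0,1],[0,0,0,0,0,0,1],[0,0,0,0,0,0,1]]]'

```text
clock: 4.57
tool_pos: [0.5063, 0.0187, 0.0686]
eef_rot: [-0.0, -0.707, 0.707, 0.0]
contact_force: [0.2, -0.9, 0.0]
opening: 0.333
```

```bash
python3 to.py .505 .019 .066 0; python3 pic.py 4 297 150 45 206 236 45; python3 -c "
from h import *
d=pickle.load(open('scene4.pkl','rb'));print((proj(d,[[.506,.019,.055],[.506,.019,.074],[.506,.019,.118]])-[252,105])*400/90)"
```

```text
t 4.57 pos [0.5063 0.0187 0.0686] yaw -0.0011 tilt [0.0001 0.    ] open 0.333 F [ 0.2 -0.9  0. ] q [-0.12  0.86 -0.01  2.05  0.04  0.23 -1.74]
shift units [ 0.07  0.13 -0.02] ry units -0.014
full rotvec units [-0.    -0.014  0.002]
[[210.61234403 257.67978961]
 [214.14684305 235.58982979]
 [222.75882204 181.80411237]]
```

View pics/p4.png

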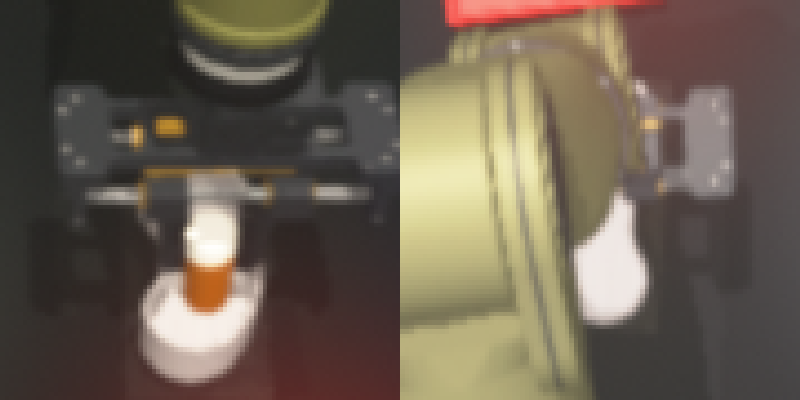

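>>> send_rows --motion '[[[0,0,0,0,-0.4,0,1],[0,0,0,0,-0.8,0,1],[0,0,0,0,-0.9,0,1],[0,0,0,0,-0.9,0,1],[0,0,0,-0.4,-0.5,0,1]]]'

```text
clock: 5.08
tool_pos: [0.5132, 0.0183, 0.1407]
eef_rot: [-0.0, -0.707, 0.707, 0.001]
contact_force: [0.2, 0.1, -1.0]
opening: 0.334
```

>>> send_rows --motion '[[[0,0,0,-0.8,0,-0.2,1],[0,0,0,-0.9,0,-0.2,1],[0,0,0,-0.9,0,-0.2,1],[0,0,0,-0.9,0,-0.2,1],[0,0,0,-0.9,0,-0.2,1]]]'

```text
clock: 5.5
tool_pos: [0.6029, 0.0386, 0.1394]
eef_rot: [-0.0, -0.707, 0.707, 0.001]
contact_force: [0.1, -1.0, -1.0]
opening: 0.334
```

>>> send_rows --motion '[[[0,0,0,-0.9,0,-0.2,1],[0,0,0,-0.9,0,-0.2,1],[0,0,0,-0.9,0,-0.2,1],[0,0,0,-0.6,0,-0.2,1],[0,0,0,-0.3,0,0,1]]]'

```text
clock: 5.92
tool_pos: [0.6758, 0.0556, 0.1391]
eef_rot: [0.001, 0.707, -0.707, 0.0]
contact_force: [0.4, -0.3, -1.5]
opening: 0.333
```

```bash
python3 to.py .674 .054 .051 0; python3 pic.py 5 315 200 50 206 180 50
```

```text
t 5.92 pos [0.6758 0.0556 0.1391] yaw -0.0001 tilt [-0.0014 -0.0009] open 0.333 F [ 0.4 -0.3 -1.5] q [-0.14  0.89 -0.02  1.49  0.02  0.76 -1.74]
shift units [0.09 4.41 0.08] ry units -0.002
full rotvec units [ 0.011 -0.002 -0.018]
```

View pics/p5.png

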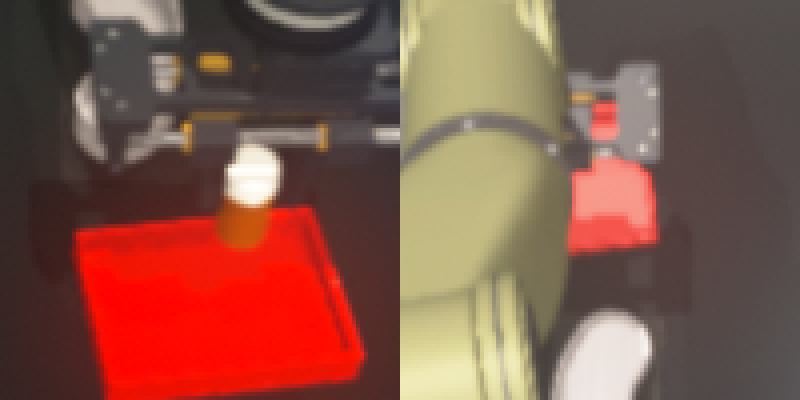

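The jar hangs upright between the pads. It is above the tray, with its body at about (245,215) in the left crop.

>>> send_rows --motion '[[[0,0,0,0.09,0.6,0.08,1],[0,0,0,0,0.9,0,1],[0,0,0,0,0.9,0,1],[0,0,0,0,0.9,0,1],[0,0,0,0,0.5,0,1]]]'

```text
clock: 6.43
tool_pos: [0.6702, 0.0521, 0.0609]
eef_rot: [0.001, -0.707, 0.707, 0.002]
contact_force: [-0.3, -0.4, -0.6]
opening: 0.336
```

>>> send_rows --motion '[[[0,0,0,0,0.3,0,1],[0,0,0,0,0.1,0,1],[0,0,0,0,0.05,0,1],[0,0,0,0,0,0,1],[0,0,0,0,0,0,1]]]'

```text
clock: 6.85
tool_pos: [0.6733, 0.0529, 0.0547]
eef_rot: [0.001, 0.707, -0.707, 0.0]
contact_force: [0.3, 0.0, 0.4]
opening: 0.335
```

```bash
python3 to.py .674 .054 .0505 0; python3 pic.py 6 315 210 45 206 180 45
```

```text
t 6.85 pos [0.6733 0.0529 0.0547] yaw -0.0012 tilt [-0.0016 -0.0001] open 0.335 F [0.3 0.  0.4] q [-0.14  1.   -0.02  1.53  0.02  0.61 -1.74]
shift units [-0.04  0.21 -0.06] ry units -0.015
full rotvec units [ 0.001 -0.015 -0.02 ]
```

View pics/p6.png

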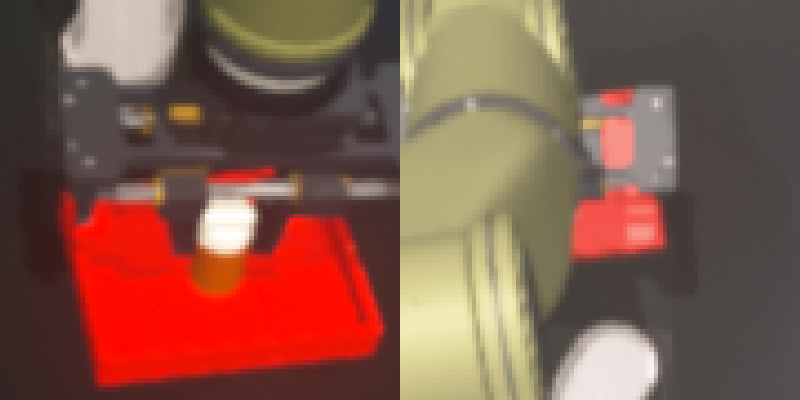

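>>> send_rows --motion '[[[0,0,0,0,0.08,0,1],[0,0,0,0,0.06,0,1],[0,0,0,0,0.04,0,1],[0,0,0,0,0,0,1],[0,0,0,0,0,0,1]]]'

```text
clock: 7.37
tool_pos: [0.6743, 0.0542, 0.0527]
eef_rot: [0.002, 0.708, -0.706, 0.001]
contact_force: [-1.7, 2.7, 10.7]
opening: 0.335
```

>>> send_rows --motion '[[[0,0,0,0,0.05,0,1],[0,0,0,0,0.05,0,1],[0,0,0,0,0,0,1],[0,0,0,0,0,0,1],[0,0,0,0,0,0,1]]]'

```text
clock: 7.78
tool_pos: [0.6747, 0.0548, 0.0519]
eef_rot: [0.002, 0.708, -0.706, 0.002]
contact_force: [-3.5, 2.2, 18.6]
opening: 0.33
```

```bash
python3 to.py .674 .054 .0505 0
```

```text
t 7.78 pos [0.6747 0.0548 0.0519] yaw -0.0004 tilt [-0.0051 -0.0027] open 0.330 F [-3.5  2.2 18.6] q [-0.14  1.01 -0.02  1.52  0.02  0.6  -1.74]
shift units [0.04 0.07 0.04] ry units -0.005
full rotvec units [ 0.034 -0.005 -0.064]
```

>>> send_rows --motion '[[[0,0,0,0,-0.05,0,1],[0,0,0,0,-0.05,0,1],[0,0,0,0,0,0,1],[0,0,0,0,0,0,0.1],[0,0,0,0,0,0,0.1]]]'

```text
clock: 8.2
tool_pos: [0.6727, 0.0526, 0.0502]
eef_rot: [-0.0, -0.707, 0.707, 0.0]
contact_force: [0.3, 0.3, -0.8]
opening: 0.444
```

>>> send_rows --motion '[[[0,0,0,0,0,0,-0.2],[0,0,0,0,0,0,-0.4],[0,0,0,0,0,0,-0.6],[0,0,0,0,0,0,-0.6],[0,0,0,0,-0.2,0,-0.6]]]'

```text
clock: 8.62
tool_pos: [0.6719, 0.0527, 0.0533]
eef_rot: [0.0, -0.707, 0.707, 0.001]
contact_force: [0.0, -0.1, 0.1]
opening: 0.79
```

```bash
python3 to.py .674 .054 .18 0;python3 pic.py 7 315 210 45 206 180 45
```

```text
t 8.62 pos [0.6719 0.0527 0.0533] yaw -0.0012 tilt [0.0019 0.0004] open 0.790 F [ 0.  -0.1  0.1] q [-0.14  1.01 -0.02  1.53  0.02  0.61 -1.74]
shift units [-0.09 -6.34 -0.06] ry units -0.014
full rotvec units [-0.005 -0.014  0.023]
```

View pics/p7.png

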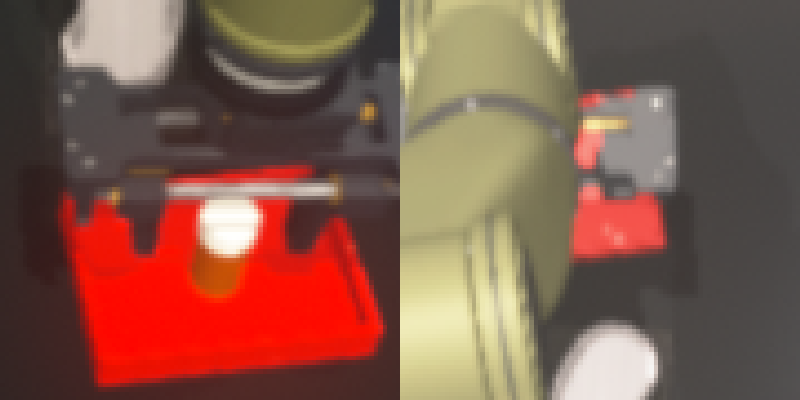

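>>> send_rows --motion '[[[0,0,0,0,-0.8,0,-1],[0,0,0,0,-1,0,-1],[0,0,0,0,-1,0,-1],[0,0,0,0,-1,0,-1],[0,0,0,0,-1,0,-1]]]'

```text
clock: 9.13
tool_pos: [0.6726, 0.0528, 0.1512]
eef_rot: [-0.0, -0.707, 0.707, 0.0]
contact_force: [0.4, -0.1, -0.5]
opening: 0.999
```

>>> send_rows --motion '[[[0,0,0,0.3,-0.8,0.5,-1],[0,0,0,0.6,0,1,-1],[0,0,0,0.6,0,1,-1],[0,0,0,0.6,0,1,-1],[0,0,0,0.6,0,1,-1]]]'

```text
clock: 9.55
tool_pos: [0.618, -0.0379, 0.1665]
eef_rot: [-0.001, -0.707, 0.707, 0.0]
contact_force: [1.0, 0.3, -0.3]
opening: 0.998
```

>>> send_rows --motion '[[[0,0,0,0.6,0,1,-1],[0,0,0,0.6,0,1,-1],[0,0,0,0.6,0,1,-1],[0,0,0,0.6,0,1,-1],[0,0,0,0.6,0,1,-1]]]'

```text
clock: 9.97
tool_pos: [0.5579, -0.138, 0.1664]
eef_rot: [-0.001, -0.707, 0.707, 0.0]
contact_force: [0.1, -0.8, 0.1]
opening: 1.003
```

>>> send_rows --motion '[[[0,-0.8,0,0.6,0,0.9,-1],[0,-0.8,0,0.6,0,0.9,-1],[0,-0.8,0,0.7,0,0.8,-1],[0,-0.8,0,0.7,0,0.7,-1],[0,0,0,0.5,0,0.5,-1]]]'

```text
clock: 10.38
tool_pos: [0.5039, -0.2222, 0.1663]
eef_rot: [0.09, -0.701, 0.702, -0.09]
contact_force: [0.4, 0.3, -0.2]
opening: 0.999
```

```bash
python3 to.py .4854 -.2596 .034 .254; python3 pic.py 8 190 167 45 206 236 50
python3 - <<'E'
from h import *
T=pickle.load(open('top8.pkl','rb'));S=pickle.load(open('scene8.pkl','rb'))
cv2.imwrite('pics/t8.png',cv2.cvtColor(T["img"],cv2.COLOR_RGB2BGR))
cv2.imwrite('pics/s8.png',cv2.cvtColor(S["img"],cv2.COLOR_RGB2BGR))
E
```

```text
t 10.38 pos [ 0.5039 -0.2222  0.1663] yaw 0.2553 tilt [0.0009 0.0008] open 0.999 F [ 0.4  0.3 -0.2] q [ 0.42  0.72 -0.15  1.87  0.18  0.57 -1.16]
shift units [1.36 6.62 1.57] ry units 0.016
full rotvec units [-0.01   0.016  0.012]
```

View pics/t8.png

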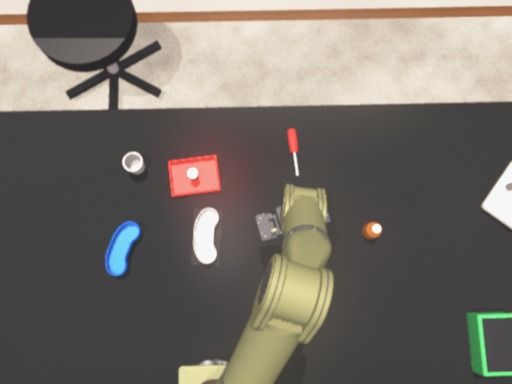

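View pics/s8.png

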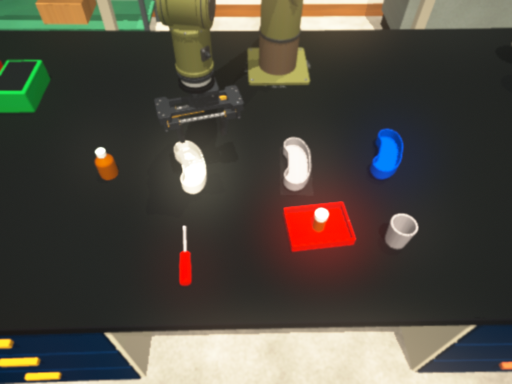

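Run:
```python
from h import *
T=pickle.load(open('top8.pkl','rb'));S=pickle.load(open('scene8.pkl','rb'))
B=lambda g:g[...,2]; M=lambda g:g.min(-1)
def org(c,a): return np.array(c)+.0066*np.array([-np.sin(a),np.cos(a)])
for n,d,c,f,th,z in (('steel top',T,(206,236),M,150,.034),('blue top',T,(124,249),B,140,.031),('steel scene',S,(297,163),M,110,.034),('blue sc',S,(388,154),B,90,.031),('white sc',S,(190,167),M,165,.031)):
    cc,a,s,q=dish(d,c,34,f,th,z); print(n,cc.round(4),round(a,4),s.round(4),org(cc,a).round(4),'len cut',np.percentile(q[:,0],[.2,99.8]).round(4))
```

```text
steel top [0.4829 0.0199] -0.0655 [0.1719 0.076 ] [0.4834 0.0265] len cut [-0.084   0.0851]
blue top [0.4518 0.2756] -0.3551 [0.1728 0.0779] [0.4541 0.2818] len cut [-0.0845  0.0855]
steel scene [0.486  0.0155] -0.0959 [0.1954 0.0765] [0.4867 0.0221] len cut [-0.0984  0.0936]
blue sc [0.4526 0.269 ] -0.3891 [0.2079 0.0803] [0.4551 0.2751] len cut [-0.1037  0.1001]
white sc [ 0.4903 -0.2679] 0.2297 [0.1927 0.0746] [ 0.4888 -0.2615] len cut [-0.0971  0.0918]
```

>>> send_rows --motion '[[[0,0,0,0.4,0.2,0.5,-1],[0,0,0,0.4,0.6,0.5,-1],[0,0,0,0.4,1,0.5,-1],[0,0,0,0.16,1,0.07,-1],[0,0,0,0,0.6,0,-1]]]'

```text
clock: 10.9
tool_pos: [0.486, -0.2577, 0.0963]
eef_rot: [-0.09, 0.702, -0.701, 0.089]
contact_force: [-0.3, 0.5, 0.1]
opening: 1.0
```

```bash
python3 to.py .4854 -.2596 .034 .254; python3 pic.py 9 190 157 45 300 232 45
```

```text
t 10.90 pos [ 0.486  -0.2577  0.0963] yaw 0.2540 tilt [ 0.0017 -0.0006] open 1.000 F [-0.3  0.5  0.1] q [ 0.48  0.83 -0.12  1.91  0.23  0.41 -1.13]
shift units [0.05 3.12 0.08] ry units -0.0
full rotvec units [ 0.007 -0.     0.021]
```

View pics/p9.png

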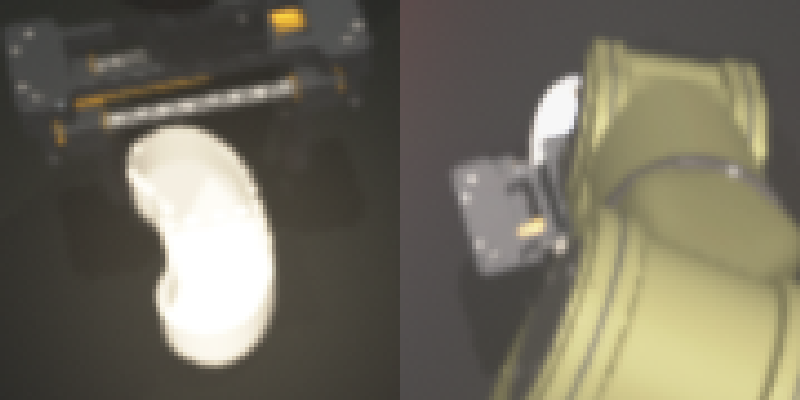

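>>> send_rows --motion '[[[0,0,0,0.05,0.5,0.08,-1],[0,0,0,0,0.8,0,-1],[0,0,0,0,0.8,0,-1],[0,0,0,0,0.6,0,-1],[0,0,0,0,0.4,0,-1]]]'

```text
clock: 11.42
tool_pos: [0.4868, -0.2586, 0.0352]
eef_rot: [-0.09, 0.701, -0.701, 0.09]
contact_force: [-0.3, -0.6, -0.5]
opening: 1.001
```

>>> send_rows --motion '[[[0,0,0,0,0,0,1],[0,0,0,0,0,0,1],[0,0,0,0,0,0,1],[0,0,0,0,0,0,1],[0,0,0,0,0,0,1]]]' --force 20

```text
clock: 11.83
tool_pos: [0.4869, -0.2593, 0.0369]
eef_rot: [0.089, -0.701, 0.702, -0.09]
contact_force: [-0.0, 0.0, 2.3]
opening: 0.659
```

```bash
python3 to.py .4854 -.2596 .034 .254
```

```text
t 11.83 pos [ 0.4869 -0.2593  0.0369] yaw 0.2546 tilt [-0.0011  0.001 ] open 0.659 F [-0.   0.   2.3] q [ 0.46  0.94 -0.09  1.92  0.25  0.29 -1.15]
shift units [ 0.08  0.14 -0.01] ry units 0.008
full rotvec units [-0.012  0.008 -0.014]
```

>>> send_rows --motion '[[[0,0,0,0,-0.2,0,1],[0,0,0,0,-0.6,0,1],[0,0,0,0,-0.9,0,1],[0,0,0,0,-0.9,0,1],[0,0,0,0,-0.9,0,1]]]'

```text
clock: 12.25
tool_pos: [0.4863, -0.2591, 0.1078]
eef_rot: [0.09, -0.701, 0.701, -0.09]
contact_force: [0.9, 0.5, -1.1]
opening: 0.654
```

>>> send_rows --motion '[[[0,0,0,-0.1,-0.9,-0.4,1],[0,0,0,-0.25,-0.6,-0.9,1],[0,0,0,-0.25,0,-0.95,1],[0,0,0,-0.25,0,-0.95,1],[0,0,0,-0.25,0,-0.95,1]]]'

```text
clock: 12.67
tool_pos: [0.4869, -0.1725, 0.1376]
eef_rot: [0.089, -0.701, 0.702, -0.09]
contact_force: [0.2, -0.6, -1.7]
opening: 0.656
```

>>> send_rows --motion '[[[0,0.5,0,-0.2,0,-0.95,1],[0,0.5,0,-0.2,0,-0.95,1],[0,0.5,0,-0.2,0,-0.95,1],[0,0.5,0,-0.1,0,-0.95,1],[0,0.5,0,0,0,-0.95,1]]]'

```text
clock: 13.08
tool_pos: [0.4843, -0.0759, 0.1372]
eef_rot: [-0.018, 0.707, -0.707, 0.019]
contact_force: [0.8, 0.2, -1.2]
opening: 0.656
```

```bash
python3 to.py .4849 .0264 .12 -.0655; python3 pic.py 10 260 140 60 240 232 60
```

```text
t 13.08 pos [ 0.4843 -0.0759  0.1372] yaw 0.0530 tilt [-0.0015 -0.0001] open 0.656 F [ 0.8  0.2 -1.2] q [ 0.08  0.71 -0.03  2.08  0.06  0.35 -1.52]
shift units [-0.3   0.86 -5.11] ry units 1.481
full rotvec units [ 0.002  1.481 -0.019]
```

View pics/p10.png

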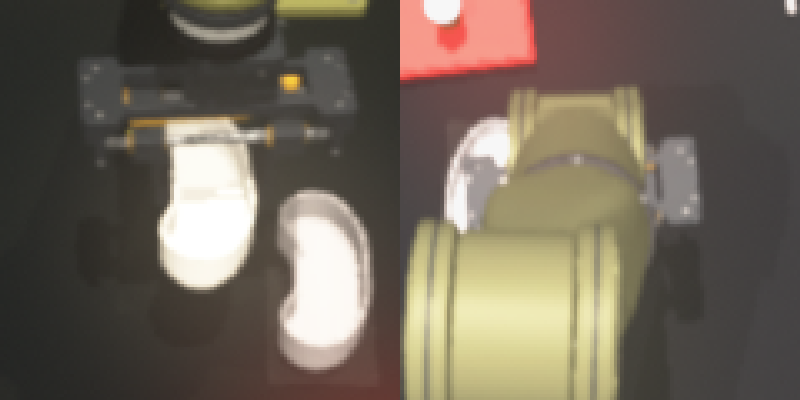

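>>> send_rows --motion '[[[0,0.4,0,-0.05,0,-1,1],[0,0.4,0,0,0,-1,1],[0,0.4,0,0,0,-1,1],[0,0.28,0,0,0,-1,1],[0,0,0,0,0,-0.7,1]]]'

```text
clock: 13.6
tool_pos: [0.4856, 0.0181, 0.1368]
eef_rot: [0.023, 0.707, -0.707, -0.022]
contact_force: [0.6, -0.4, -2.0]
opening: 0.658
```

>>> send_rows --motion '[[[0,0,0,0,0,-0.3,1],[0,0,0,0,0.4,0,1],[0,0,0,0,0,0,1],[0,0,0,0,0,0,1],[0,0,0,0,0,0,1]]]'

```text
clock: 14.02
tool_pos: [0.4855, 0.0213, 0.128]
eef_rot: [-0.023, -0.706, 0.707, 0.024]
contact_force: [0.6, -0.5, -0.8]
opening: 0.656
```

```bash
python3 to.py .4849 .0264 .12 -.0655; python3 pic.py 11 297 140 45 206 236 45
```

```text
t 14.02 pos [0.4855 0.0213 0.128 ] yaw -0.0659 tilt [0.0006 0.001 ] open 0.656 F [ 0.6 -0.5 -0.8] q [-0.15  0.73  0.02  2.09 -0.05  0.32 -1.73]
shift units [ 0.05  0.4  -0.25] ry units -0.005
full rotvec units [-0.013 -0.005  0.008]
```

View pics/p11.png

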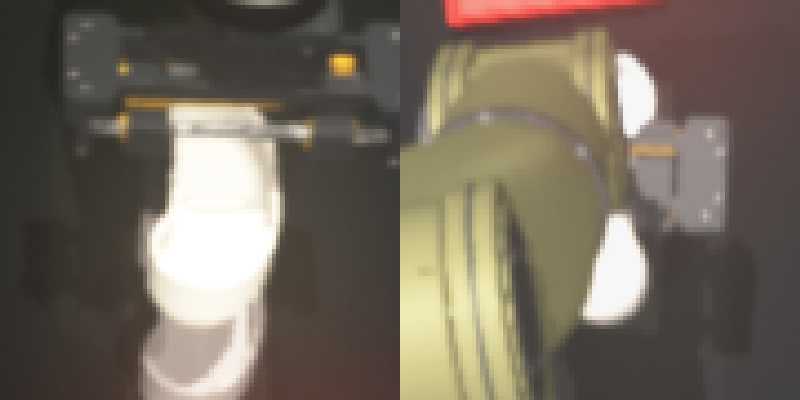

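>>> send_rows --motion '[[[0,0,0,0.05,0.4,-0.25,1],[0,0,0,0,0.6,0,1],[0,0,0,0,0.5,0,1],[0,0,0,0,0.1,0,1],[0,0,0,0,0,0,1]]]'

```text
clock: 14.53
tool_pos: [0.4844, 0.028, 0.0951]
eef_rot: [-0.022, -0.707, 0.707, 0.023]
contact_force: [-0.3, 0.5, -1.5]
opening: 0.654
```

```bash
python3 to.py .4849 .0264 .094 -.0655; python3 pic.py 12 297 155 40 206 236 40
```

```text
t 14.53 pos [0.4844 0.028  0.0951] yaw -0.0636 tilt [0.0021 0.0005] open 0.654 F [-0.3  0.5 -1.5] q [-0.16  0.79  0.02  2.11 -0.05  0.24 -1.73]
shift units [-0.03  0.06  0.08] ry units 0.024
full rotvec units [-0.006  0.024  0.026]
```

View pics/p12.png

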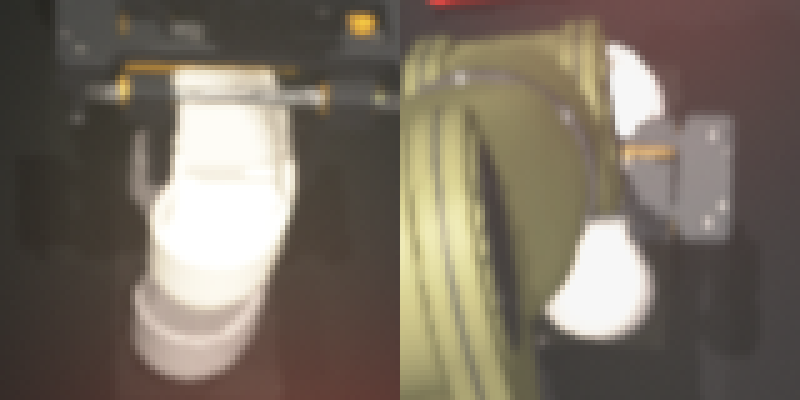

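Run:
```python
from h import *
S=pickle.load(open('scene12.pkl','rb'));S0=pickle.load(open('scene8.pkl','rb'))
def edges(img,v,thr):
    r=img[v].min(-1).astype(float); m=np.nonzero(r[270:330]>thr)[0]+270
    def sub(i,s): # crossing between i+s and i
        return i+s*(r[i]-thr)/(r[i]-r[i+s])
    return sub(m[0],-1),sub(m[-1],1),r[270:330].astype(int)
for v in (190,194,198,202,206,210):
    a=edges(S["img"],v,110);print(v,round(a[0],2),round(a[1],2))
for v in (150,170,176,180,184,187): 
    a=edges(S0["img"],v,110);print('steel0',v,round(a[0],2),round(a[1],2))
def pts(o,a,z):
    an=np.linspace(-np.pi,np.pi,60);P=np.c_[54.5+29*np.cos(an),-12.5+29*np.sin(an)]/1000
    R=np.array([[np.cos(a),-np.sin(a)],[np.sin(a),np.cos(a)]])
    return np.c_[P@R.T+o,np.full(60,z)]
for n,d,o,a,z in(('steel rim',S,[.4834,.0265],-.0655,.049),('steel step',S,[.4834,.0265],-.0655,.019),('white rim',S,[.4830,.0280],-.0636,.0951-.0369+.046),('white step',S,[.4830,.0280],-.0636,.0951-.0369+.016)):
    p=proj(d,pts(o,a,z)); print(n,'u',p[:,0].min().round(1),p[:,0].max().round(1),'vmax',p[:,1].max().round(1))
for d,c in((S,(297,190)),):
    crop(d,(297,175),28,14,'pics/z12.png')
```

```text
190 291.43 297.64Traceback (most recent call last):
  File "<stdin>", line 9, in <module>
  File "<stdin>", line 7, in edges
IndexError: index 0 is out of bounds for axis 0 with size 0
```

Run:
```python
from h import *
S=pickle.load(open('scene12.pkl','rb'))
def edges(img,v,thr):
    r=img[v].min(-1).astype(float); m=np.nonzero(r[270:330]>thr)[0]+270
    sub=lambda i,s:i+s*(r[i]-thr)/(r[i]-r[i+s])
    return sub(m[0],-1),sub(m[-1],1)
for v in (152,156,160,164,168,172,176,180,184,188):
    a=edges(S["img"],v,110);print(v,round(a[0],2),round(a[1],2))
def pts(o,a,z):
    an=np.linspace(-np.pi,np.pi,60);P=np.c_[54.5+29*np.cos(an),-12.5+29*np.sin(an)]/1000
    R=np.array([[np.cos(a),-np.sin(a)],[np.sin(a),np.cos(a)]])
    return np.c_[P@R.T+o,np.full(60,z)]
for n,d,o,a,z in(('steel rim',S,[.4834,.0265],-.0655,.049),('steel step',S,[.4834,.0265],-.0655,.019),('white rim',S,[.4830,.0280],-.0636,.0951-.0369+.046),('white step',S,[.4830,.0280],-.0636,.0951-.0369+.016)):
    p=proj(d,pts(o,a,z)); i=p[:,0].argmin();j=p[:,0].argmax();print(n,'left',p[i].round(1),'right',p[j].round(1),'vmax',p[:,1].max().round(1))
crop(S,(297,175),28,14,'pics/z12.png')
```

```text
152 283.25 316.04
156 285.42 315.39
160 286.2 314.29
164 286.28 313.13
168 286.09 311.44
172 283.67 310.03
176 283.41 308.98
180 283.85 307.59
184 284.08 305.41
188 287.2 302.04
steel rim left [285.8 173.3] right [308.3 174.2] vmax 182.2
steel step left [284.9 180.7] right [306.9 181.6] vmax 189.6
white rim left [288.2 158.6] right [311.8 159.4] vmax 167.6
white step left [287.2 166.7] right [310.2 167.5] vmax 175.6
```

View pics/z12.png

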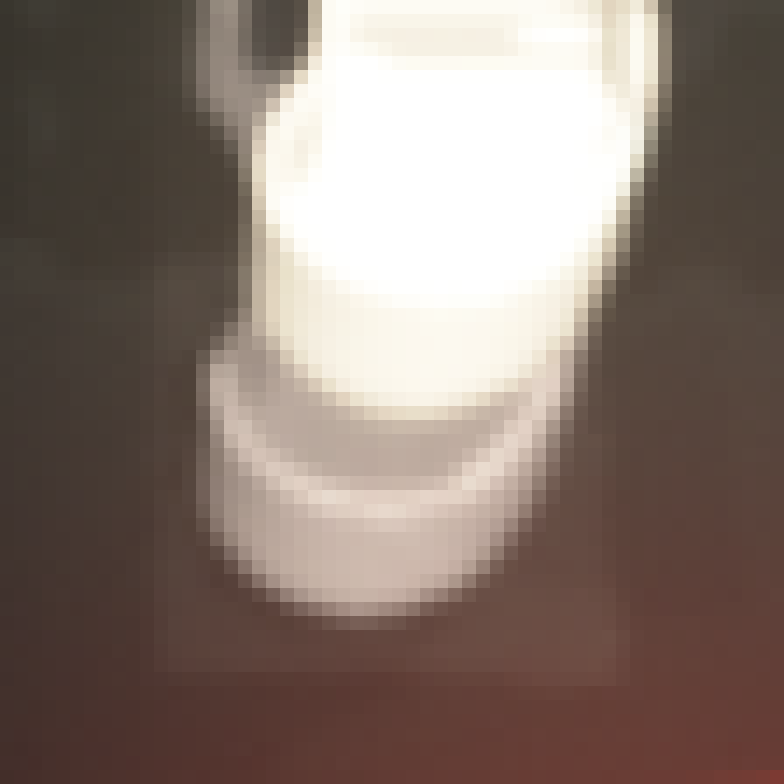

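>>> send_rows --motion '[[[0,0.02,0,-0.05,0.2,0.1,1],[0,0,0,0,0.2,0,1],[0,0,0,0,0.2,0,1],[0,0,0,0,0.1,0,1],[0,0,0,0,0,0,1]]]'

```text
clock: 15.05
tool_pos: [0.4856, 0.026, 0.0816]
eef_rot: [-0.023, -0.707, 0.707, 0.023]
contact_force: [0.2, -0.1, -0.8]
opening: 0.656
```

>>> send_rows --motion '[[[0,0,0,0,0.1,0,1],[0,0,0,0,0.1,0,1],[0,0,0,0,0.1,0,1],[0,0,0,0,0,0,1],[0,0,0,0,0,0,1]]]'

```text
clock: 15.47
tool_pos: [0.4859, 0.026, 0.076]
eef_rot: [-0.023, -0.707, 0.707, 0.023]
contact_force: [-0.0, -0.5, 0.1]
opening: 0.658
```

```bash
python3 to.py .4855 .026 .070 -.0655; python3 pic.py 13 297 155 40 206 236 40
```

```text
t 15.47 pos [0.4859 0.026  0.076 ] yaw -0.0652 tilt [0.0002 0.0001] open 0.658 F [-0.  -0.5  0.1] q [-0.16  0.83  0.01  2.11 -0.05  0.2  -1.73]
shift units [0.02 0.3  0.  ] ry units 0.004
full rotvec units [-0.001  0.004  0.002]
```

View pics/p13.png

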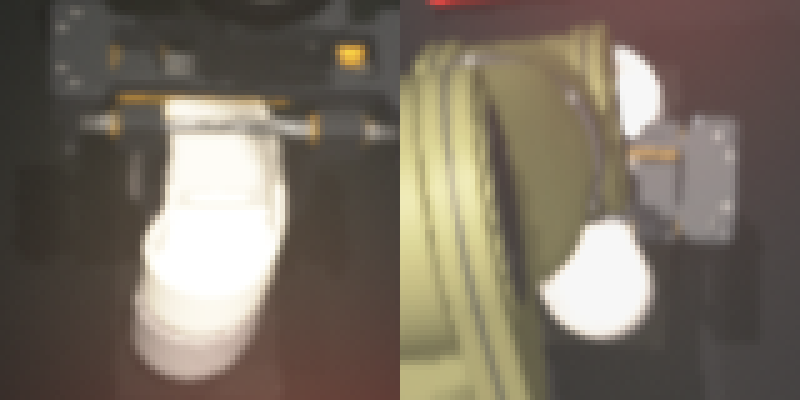

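>>> send_rows --motion '[[[0,0,0,0,0.1,0,1],[0,0,0,0,0.08,0,1],[0,0,0,0,0.05,0,1],[0,0,0,0,0,0,1],[0,0,0,0,0,0,1]]]'

```text
clock: 15.98
tool_pos: [0.4859, 0.026, 0.0714]
eef_rot: [-0.023, -0.707, 0.707, 0.023]
contact_force: [-0.2, -0.2, 0.3]
opening: 0.658
```

```bash
python3 to.py .4855 .026 .070 -.0655
```

```text
t 15.98 pos [0.4859 0.026  0.0714] yaw -0.0651 tilt [0.0001 0.0001] open 0.658 F [-0.2 -0.2  0.3] q [-0.16  0.84  0.01  2.11 -0.05  0.19 -1.73]
shift units [0.02 0.07 0.  ] ry units 0.005
full rotvec units [-0.001  0.005  0.002]
```

>>> send_rows --motion '[[[0,0,0,0,0.05,0,1],[0,0,0,0,0.05,0,1],[0,0,0,0,0.03,0,1],[0,0,0,0,0,0,1],[0,0,0,0,0,0,1]]]'

```text
clock: 16.4
tool_pos: [0.4859, 0.026, 0.0689]
eef_rot: [-0.023, -0.707, 0.707, 0.023]
contact_force: [-1.0, -0.7, -1.0]
opening: 0.657
```

```bash
python3 to.py .4855 .026 .070 -.0655
```

```text
t 16.40 pos [0.4859 0.026  0.0689] yaw -0.0652 tilt [0.0001 0.0001] open 0.657 F [-1.  -0.7 -1. ] q [-0.16  0.85  0.01  2.11 -0.05  0.18 -1.73]
shift units [ 0.02 -0.06  0.  ] ry units 0.003
full rotvec units [-0.001  0.003  0.001]
```

>>> send_rows --motion '[[[0,0,0,0,0.04,0,1],[0,0,0,0,0.04,0,1],[0,0,0,0,0,0,1],[0,0,0,0,0,0,1],[0,0,0,0,0,0,1]]]'

```text
clock: 16.82
tool_pos: [0.486, 0.026, 0.0673]
eef_rot: [-0.023, -0.707, 0.707, 0.023]
contact_force: [0.0, -0.3, -0.8]
opening: 0.66
```

```bash
python3 to.py .4855 .026 .070 -.0655
```

```text
t 16.82 pos [0.486  0.026  0.0673] yaw -0.0652 tilt [-0.0001  0.    ] open 0.660 F [ 0.  -0.3 -0.8] q [-0.16  0.85  0.01  2.11 -0.05  0.18 -1.73]
shift units [ 0.02 -0.13  0.  ] ry units 0.004
full rotvec units [-0.001  0.004 -0.002]
```

```bash
python3 pic.py 14 297 160 30 206 236 40;  python3 -c "
from plant import get_state
import numpy as np
print(np.mean([get_state()['contact_force'] for _ in range(3)],0))"
```

```text
[-0.28767397  0.81171458 -1.22309351]
```

View pics/p14.png

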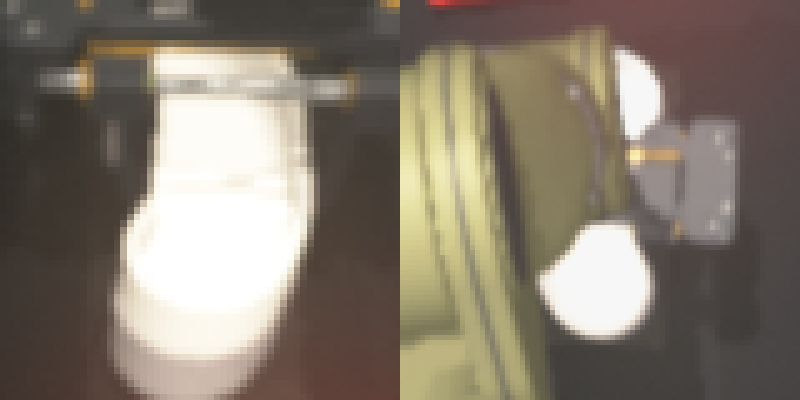

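>>> send_rows --motion '[[[0,0,0,0,0.05,0,1],[0,0,0,0,0.05,0,1],[0,0,0,0,0,0,1],[0,0,0,0,0,0,1],[0,0,0,0,0,0,1]]]'

```text
clock: 17.33
tool_pos: [0.486, 0.026, 0.0667]
eef_rot: [0.023, 0.707, -0.707, -0.023]
contact_force: [-2.3, 0.8, 15.3]
opening: 0.658
```

```bash
python3 to.py .4855 .026 .070 -.0655
```

```text
t 17.33 pos [0.486  0.026  0.0667] yaw -0.0651 tilt [-0.0011 -0.0002] open 0.658 F [-2.3  0.8 15.3] q [-0.16  0.85  0.01  2.11 -0.05  0.17 -1.73]
shift units [ 0.03 -0.16  0.  ] ry units 0.005
full rotvec units [ 0.002  0.005 -0.014]
```

>>> send_rows --motion '[[[0,0,0,0,-0.04,0,1],[0,0,0,0,0,0,1],[0,0,0,0,0,0,0.1],[0,0,0,0,0,0,-0.5],[0,0,0,0,0,0,-0.9]]]'

```text
clock: 17.75
tool_pos: [0.4861, 0.026, 0.0661]
eef_rot: [-0.023, -0.707, 0.707, 0.023]
contact_force: [0.3, -0.4, 0.7]
opening: 0.784
```

>>> send_rows --motion '[[[0,0,0,0,0,0,-1],[0,0,0,0,0,0,-1],[0,0,0,0,-0.3,0,-1],[0,0,0,0,-0.8,0,-1],[0,0,0,0,-1,0,-1]]]'

```text
clock: 18.17
tool_pos: [0.4851, 0.0259, 0.1079]
eef_rot: [-0.022, -0.707, 0.707, 0.024]
contact_force: [0.2, 0.6, 0.1]
opening: 0.998
```

>>> send_rows --motion '[[[0,0,0,0,-1,0,-1],[0,0,0,0,-1,0,-1],[0,0.5,0,0,-1,-1,-1],[0,0.5,0,0,-0.5,-1,-1],[0,0.5,0,0,0,-1,-1]]]'

```text
clock: 18.58
tool_pos: [0.4934, 0.0863, 0.1807]
eef_rot: [0.068, 0.705, -0.703, -0.065]
contact_force: [0.3, 0.3, 0.2]
opening: 0.998
```

```bash
python3 to.py .454 .282 .16 -.355; python3 pic.py 15 297 160 40 206 236 40
```

```text
t 18.58 pos [0.4934 0.0863 0.1807] yaw -0.1885 tilt [-0.0039 -0.0019] open 0.998 F [0.3 0.3 0.2] q [-0.32  0.65  0.09  2.02 -0.12  0.48 -1.9 ]
shift units [ 3.77  1.04 -9.24] ry units 2.081
full rotvec units [ 0.028  2.081 -0.047]
```

View pics/p15.png

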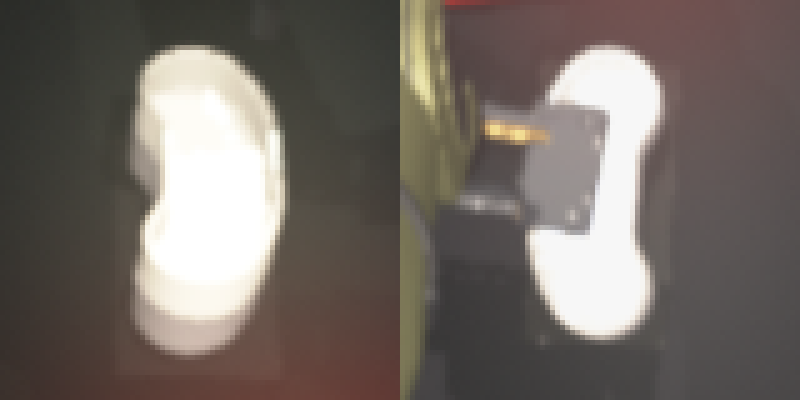

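>>> send_rows --motion '[[[0,0.4,0,0.4,0,-0.9,-1],[0,0.4,0,0.45,0,-0.9,-1],[0,0.4,0,0.45,0,-0.9,-1],[0,0.4,0,0.5,0,-0.9,-1],[0,0.4,0,0.5,0,-0.9,-1]]]'

```text
clock: 19.1
tool_pos: [0.4692, 0.1837, 0.1779]
eef_rot: [-0.122, -0.696, 0.697, 0.123]
contact_force: [1.1, -0.2, 0.3]
opening: 0.999
```

```bash
python3 to.py .454 .282 .16 -.355
```

```text
t 19.10 pos [0.4692 0.1837 0.1779] yaw -0.3473 tilt [0.0007 0.0016] open 0.999 F [ 1.1 -0.2  0.3] q [-0.57  0.66  0.17  2.01 -0.22  0.49 -2.16]
shift units [ 2.39  0.89 -4.36] ry units 0.096
full rotvec units [-0.02   0.096  0.009]
```

>>> send_rows --motion '[[[0,0.05,0,0.5,0,-0.9,-1],[0,0.04,0,0.5,0.2,-0.9,-1],[0,0,0,0.5,0.3,-0.9,-1],[0,0,0,0.5,0.3,-0.9,-1],[0,0,0,0.39,0.1,-0.76,-1]]]'

```text
clock: 19.52
tool_pos: [0.454, 0.2827, 0.1592]
eef_rot: [-0.123, -0.696, 0.697, 0.124]
contact_force: [-0.4, -0.9, -0.1]
opening: 0.997
```

```bash
python3 to.py .454 .282 .034 -.355; python3 pic.py 16 340 160 70 165 236 70
python3 - <<'E'
from h import *
T=pickle.load(open('top16.pkl','rb'));S=pickle.load(open('scene16.pkl','rb'))
M=lambda g:g.min(-1)
crop(T,(206,236),34,8,'a.png');crop(S,(297,163),34,8,'b.png')
cv2.imwrite('pics/nest1.png',np.hstack([cv2.resize(cv2.imread(i),(400,400),interpolation=0) for i in('b.png','a.png')]))
for z in(.034,.049,.064):
  cc,a,s,q=dish(T,(206,236),34,M,170,z);print('top',z,cc.round(4),round(a,4),s.round(4))
cc,a,s,q=dish(S,(297,163),34,M,190,.064);print('scene',cc.round(4),round(a,4),s.round(4))
E
```

```text
t 19.52 pos [0.454  0.2827 0.1592] yaw -0.3514 tilt [0.0014 0.0021] open 0.997 F [-0.4 -0.9 -0.1] q [-0.76  0.72  0.19  1.93 -0.26  0.51 -2.31]
shift units [-0.02  6.26  0.02] ry units 0.045
full rotvec units [-0.026  0.045  0.017]
top 0.034 [0.4865 0.0233] -0.0585 [0.1772 0.0797]
top 0.049 [0.4851 0.0222] -0.0585 [0.1755 0.0789]
top 0.064 [0.4838 0.0211] -0.0585 [0.1737 0.0781]
scene [0.4887 0.0169] -0.0978 [0.1981 0.0754]
```

View pics/nest1.png

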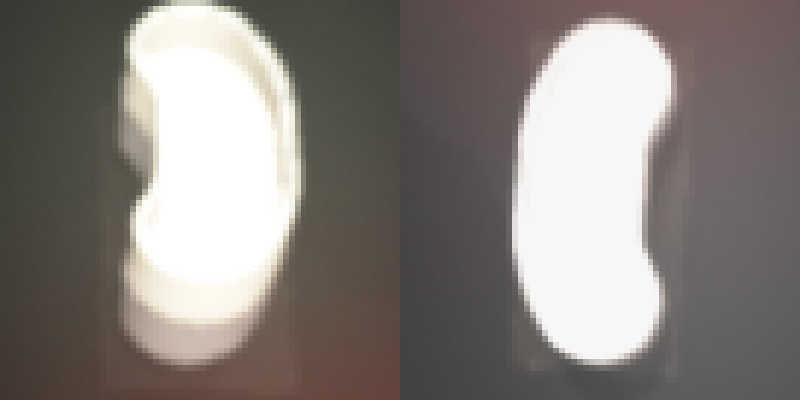

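View pics/p16.png

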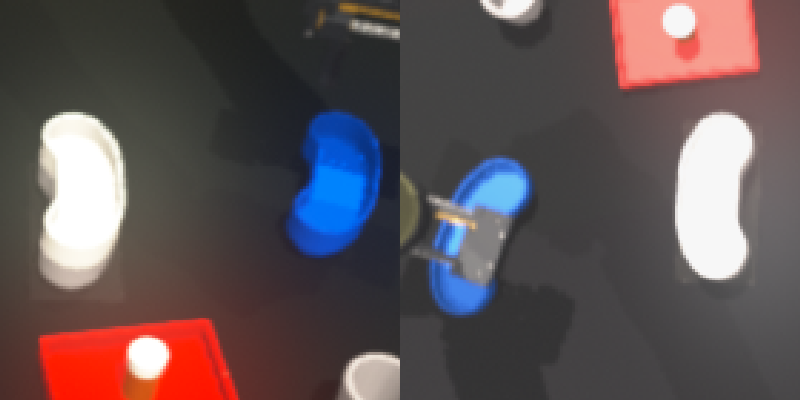

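>>> send_rows --motion '[[[0,0.04,0,-0.1,0.6,0.04,-1],[0,0,0,0,1,0,-1],[0,0,0,0,1,0,-1],[0,0,0,0,0.8,0,-1],[0,0,0,0,0.2,0,-1]]]'

```text
clock: 20.03
tool_pos: [0.4558, 0.278, 0.0862]
eef_rot: [-0.125, -0.694, 0.697, 0.127]
contact_force: [-0.4, -0.3, -0.7]
opening: 1.0
```

```bash
python3 to.py .4555 .2813 .035 -.355
python3 - <<'E'
from h import *
# ends of the rim: compare steel alone (scene8) with nested (scene16)
S0=pickle.load(open('scene8.pkl','rb'));S=pickle.load(open('scene16.pkl','rb'))
for u in(293,296,299):
  print(u,'alone',S0["img"][128:196,u].min(-1).tolist());print('  nest',S["img"][120:196,u].min(-1).tolist())
R=np.array([[np.cos(-.0655),-np.sin(-.0655)],[np.sin(-.0655),np.cos(-.0655)]])
for z in(.019,.049,.079):
  P=np.array([[.0835,-.0125],[-.0835,-.0125]])@R.T+[.4834,.0265]; print(z,proj(S,np.c_[P,[z,z]]).round(1).tolist())
E
python3 pic.py 17 388 150 45 124 249 45
```

```text
t 20.03 pos [0.4558 0.278  0.0862] yaw -0.3574 tilt [0.0019 0.0046] open 1.000 F [-0.4 -0.3 -0.7] q [-0.71  0.85  0.13  1.97 -0.29  0.35 -2.28]
shift units [ 0.07  2.56 -0.16] ry units -0.029
full rotvec units [-0.058 -0.029  0.023]
293 alone [45, 45, 45, 46, 46, 46, 45, 48, 82, 150, 185, 178, 171, 171, 171, 171, 188, 226, 238, 244, 245, 245, 245, 246, 246, 246, 246, 246, 246, 246, 246, 246, 247, 246, 246, 246, 245, 246, 245, 245, 245, 245, 245, 245, 245, 245, 245, 245, 244, 245, 245, 245, 245, 244, 238, 207, 176, 170, 169, 169, 170, 162, 128, 77, 57, 57, 56, 49]
  nest [56, 56, 58, 58, 59, 59, 60, 61, 72, 188, 252, 248, 239, 238, 238, 239, 245, 253, 255, 255, 255, 255, 255, 255, 255, 255, 255, 255, 255, 255, 255, 255, 255, 255, 255, 255, 255, 255, 255, 255, 255, 255, 255, 255, 255, 255, 255, 255, 255, 255, 255, 255, 255, 255, 255, 252, 241, 235, 234, 235, 235, 235, 230, 201, 179, 174, 174, 175, 174, 167, 134, 88, 70, 70, 68, 62]
296 alone [45, 45, 45, 45, 46, 46, 46, 47, 62, 125, 186, 178, 165, 163, 164, 165, 172, 201, 230, 241, 245, 245, 246, 246, 247, 247, 247, 247, 247, 247, 247,
[... 679 characters left out ...]
, 245, 245, 245, 246, 246, 246, 245, 245, 245, 245, 245, 246, 246, 246, 245, 246, 246, 246, 246, 245, 245, 245, 245, 245, 245, 245, 244, 244, 242, 234, 202, 176, 171, 171, 169, 160, 131, 82, 58, 58, 61, 59, 53]
  nest [56, 58, 58, 59, 60, 60, 61, 62, 66, 125, 216, 238, 235, 233, 232, 231, 231, 236, 250, 254, 255, 255, 255, 255, 255, 255, 255, 255, 255, 255, 255, 255, 255, 255, 255, 255, 255, 255, 255, 255, 255, 255, 255, 255, 255, 255, 255, 255, 255, 255, 255, 255, 255, 255, 255, 255, 252, 243, 239, 239, 239, 239, 235, 213, 184, 176, 177, 175, 166, 138, 93, 73, 71, 72, 71, 66]
0.019 [[296.2, 189.6], [294.4, 143.7]]
0.049 [[297.4, 182.2], [295.5, 136.1]]
0.079 [[298.7, 174.5], [296.6, 128.1]]
```

View pics/p17.png

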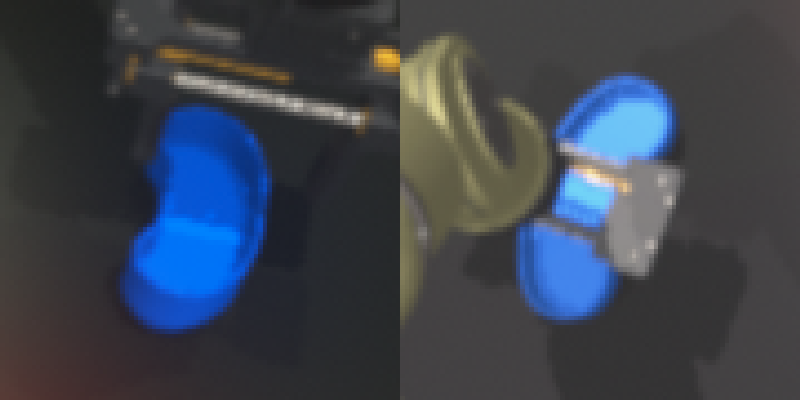

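>>> send_rows --motion '[[[-0.03,-0.02,0.02,0.05,0.6,-0.12,-1],[0,0,0,0,0.8,0,-1],[0,0,0,0,0.7,0,-1],[0,0,0,0,0.4,0,-1],[0,0,0,0,0,0,-1]]]'

```text
clock: 20.55
tool_pos: [0.4565, 0.283, 0.0377]
eef_rot: [0.125, 0.696, -0.696, -0.124]
contact_force: [0.5, 0.3, -0.2]
opening: 0.999
```

```bash
python3 to.py .4555 .2813 .035 -.355
```

```text
t 20.55 pos [0.4565 0.283  0.0377] yaw -0.3544 tilt [-0.0012 -0.0011] open 0.999 F [ 0.5  0.3 -0.2] q [-0.7   0.93  0.09  1.97 -0.3   0.25 -2.27]
shift units [0.02 0.13 0.1 ] ry units 0.007
full rotvec units [ 0.014  0.007 -0.014]
```

>>> send_rows --motion '[[[0,0,0,0.02,0.1,0.06,-1],[0,0,0,0,0,0,-1],[0,0,0,0,0,0,1],[0,0,0,0,0,0,1],[0,0,0,0,0,0,1]]]' --force 20

```text
clock: 20.97
tool_pos: [0.456, 0.283, 0.0366]
eef_rot: [0.125, 0.697, -0.695, -0.124]
contact_force: [0.3, 0.6, -0.8]
opening: 0.799
```

>>> send_rows --motion '[[[0,0,0,0,0,0,1],[0,0,0,0,0,0,1],[0,0,0,0,0,0,1],[0,0,0,0,0,0,1],[0,0,0,0,0,0,1]]]' --force 20

```text
clock: 21.38
tool_pos: [0.4556, 0.2825, 0.0363]
eef_rot: [0.125, 0.697, -0.695, -0.124]
contact_force: [0.0, -1.4, 4.5]
opening: 0.654
```

```bash
python3 to.py .4555 .2813 .035 -.355
```

```text
t 21.38 pos [0.4556 0.2825 0.0363] yaw -0.3541 tilt [-0.0016 -0.0019] open 0.654 F [ 0.  -1.4  4.5] q [-0.69  0.94  0.09  1.97 -0.3   0.24 -2.27]
shift units [-0.01  0.06  0.06] ry units 0.011
full rotvec units [ 0.024  0.011 -0.019]
```

>>> send_rows --motion '[[[0,0,0,0,-0.2,0,1],[0,0,0,0,-0.6,0,1],[0,0,0,0,-0.9,0,1],[0,0,0,0,-0.9,0,1],[0,0,0,0,-0.9,0,1]]]'

```text
clock: 21.8
tool_pos: [0.4556, 0.283, 0.1075]
eef_rot: [0.125, 0.697, -0.695, -0.124]
contact_force: [0.2, -0.1, -0.7]
opening: 0.653
```

>>> send_rows --motion '[[[0,0,0,0,-0.9,0,1],[0,0,0,0,-0.9,0,1],[0,0,0,-0.2,-0.9,0.5,1],[0,0,0,-0.4,-0.5,0.9,1],[0,0,0,-0.4,0,0.9,1]]]'

```text
clock: 22.22
tool_pos: [0.4594, 0.2336, 0.1729]
eef_rot: [0.126, 0.698, -0.694, -0.122]
contact_force: [0.3, -1.6, -2.4]
opening: 0.656
```

>>> send_rows --motion '[[[0,-0.6,0,-0.45,0,0.9,1],[0,-0.6,0,-0.4,0,0.9,1],[0,-0.6,0,-0.35,0,0.9,1],[0,-0.6,0,-0.3,0,0.9,1],[0,-0.6,0,-0.2,0,0.9,1]]]'

```text
clock: 22.63
tool_pos: [0.4684, 0.1357, 0.1707]
eef_rot: [0.041, 0.707, -0.705, -0.038]
contact_force: [-0.3, -0.0, -1.9]
opening: 0.653
```

```bash
python3 to.py .4859 .026 .16 -.0652; python3 pic.py 18 340 140 60 165 236 60
```

```text
t 22.63 pos [0.4684 0.1357 0.1707] yaw -0.1116 tilt [-0.0035 -0.0024] open 0.653 F [-0.3 -0.  -1.9] q [-0.43  0.65  0.08  2.06 -0.12  0.43 -1.94]
shift units [-1.48  0.53  5.35] ry units -0.58
full rotvec units [ 0.029 -0.58  -0.045]
```

View pics/p18.png

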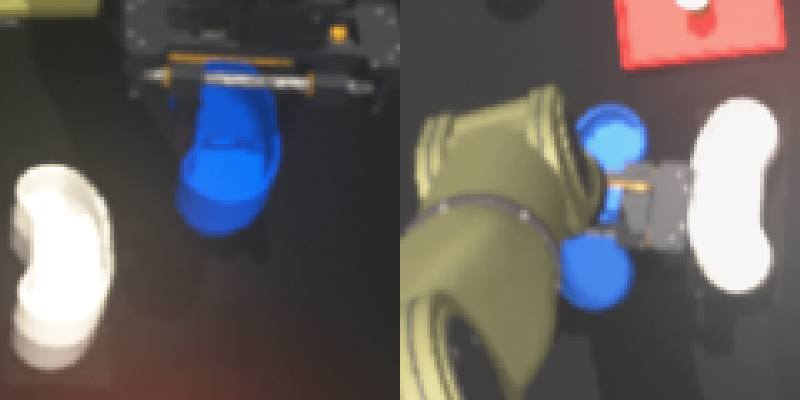

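>>> send_rows --motion '[[[0,-0.2,0,-0.25,0,0.9,1],[0,-0.2,0,-0.25,0,0.9,1],[0,-0.18,0,-0.25,0,0.9,1],[0,0,0,-0.25,0,0.9,1],[0,0,0,-0.2,0,0.9,1]]]'

```text
clock: 23.15
tool_pos: [0.4848, 0.0453, 0.1703]
eef_rot: [0.025, 0.708, -0.706, -0.022]
contact_force: [0.5, -0.4, -1.1]
opening: 0.659
```

>>> send_rows --motion '[[[0,0,0,-0.1,0,0.6,1],[0,0,0,0,0.3,0.2,1],[0,0,0,0,0.6,0,1],[0,0,0,0,0.5,0,1],[0,0,0,0,0,0,1]]]'

```text
clock: 23.57
tool_pos: [0.4842, 0.0302, 0.1404]
eef_rot: [0.023, 0.708, -0.706, -0.024]
contact_force: [-0.4, -0.9, -1.5]
opening: 0.658
```

```bash
python3 to.py .4859 .026 .126 -.0652
```

```text
t 23.57 pos [0.4842 0.0302 0.1404] yaw -0.0663 tilt [ 0.0005 -0.0023] open 0.658 F [-0.4 -0.9 -1.5] q [-0.17  0.71  0.02  2.09 -0.05  0.35 -1.74]
shift units [-0.1   0.72  0.21] ry units -0.014
full rotvec units [ 0.029 -0.014  0.006]
```

>>> send_rows --motion '[[[0.02,-0.01,0,-0.08,0.1,0.2,1],[0,0,0,0,0.3,0,1],[0,0,0,0,0.3,0,1],[0,0,0,0,0,0,1],[0,0,0,0,0,0,1]]]'

```text
clock: 23.98
tool_pos: [0.4863, 0.0248, 0.1275]
eef_rot: [0.024, 0.707, -0.707, -0.023]
contact_force: [0.7, 0.1, -1.9]
opening: 0.653
```

```bash
python3 to.py .4856 .026 .105 -.0652; python3 pic.py 19 297 150 40 206 236 40
```

```text
t 23.98 pos [0.4863 0.0248 0.1275] yaw -0.0667 tilt [-0.0016 -0.0002] open 0.653 F [ 0.7  0.1 -1.9] q [-0.16  0.73  0.02  2.09 -0.05  0.32 -1.73]
shift units [ 0.04  1.13 -0.06] ry units -0.018
full rotvec units [ 0.002 -0.018 -0.02 ]
```

View pics/p19.png

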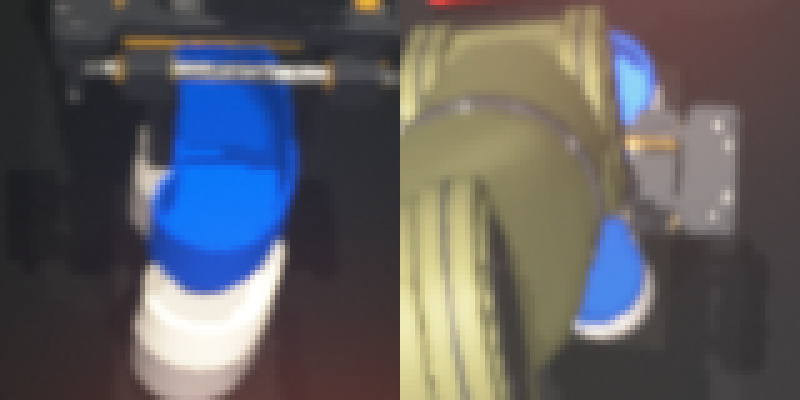

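>>> send_rows --motion '[[[0,-0.02,0,0.03,0.3,-0.05,1],[0,0,0,0,0.3,0,1],[0,0,0,0,0.3,0,1],[0,0,0,0,0.1,0,1],[0,0,0,0,0,0,1]]]'

```text
clock: 24.5
tool_pos: [0.4855, 0.0256, 0.1069]
eef_rot: [-0.023, -0.707, 0.707, 0.023]
contact_force: [0.7, -1.0, -1.2]
opening: 0.656
```

>>> send_rows --motion '[[[0,0,0,0,0.06,0,1],[0,0,0,0,0.06,0,1],[0,0,0,0,0,0,1],[0,0,0,0,0,0,1],[0,0,0,0,0,0,1]]]'

```text
clock: 24.92
tool_pos: [0.4861, 0.0257, 0.1055]
eef_rot: [0.024, 0.707, -0.707, -0.022]
contact_force: [0.3, 0.9, -0.4]
opening: 0.656
```

```bash
python3 to.py .4856 .026 .096 -.0652; python3 pic.py 20 297 150 40 206 236 40
```

```text
t 24.92 pos [0.4861 0.0257 0.1055] yaw -0.0652 tilt [-0.0025 -0.0002] open 0.656 F [ 0.3  0.9 -0.4] q [-0.16  0.77  0.02  2.1  -0.05  0.26 -1.73]
shift units [ 0.03  0.47 -0.02] ry units -0.0
full rotvec units [ 0.003 -0.    -0.031]
```

View pics/p20.png

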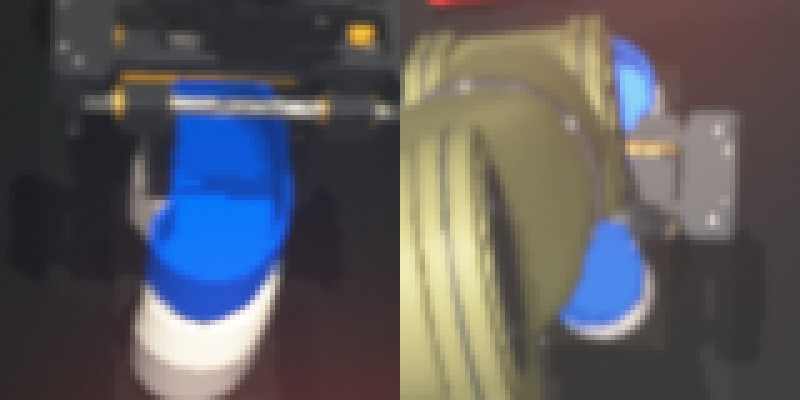

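>>> send_rows --motion '[[[0,0,-0.02,0.02,0.06,0,1],[0,0,0,0,0.06,0,1],[0,0,0,0,0.06,0,1],[0,0,0,0,0,0,1],[0,0,0,0,0,0,1]]]'

```text
clock: 25.43
tool_pos: [0.4856, 0.0257, 0.1016]
eef_rot: [0.023, 0.707, -0.707, -0.023]
contact_force: [-0.5, -0.2, -0.9]
opening: 0.657
```

```bash
python3 to.py .4856 .026 .096 -.0652
```

```text
t 25.43 pos [0.4856 0.0257 0.1016] yaw -0.0651 tilt [-0.0004 -0.0001] open 0.657 F [-0.5 -0.2 -0.9] q [-0.16  0.78  0.02  2.11 -0.05  0.26 -1.73]
shift units [ 0.    0.28 -0.02] ry units 0.001
full rotvec units [ 0.002  0.001 -0.006]
```

>>> send_rows --motion '[[[0,0,0,0,0.06,0,1],[0,0,0,0,0.06,0,1],[0,0,0,0,0.05,0,1],[0,0,0,0,0,0,1],[0,0,0,0,0,0,1]]]'

```text
clock: 25.85
tool_pos: [0.4856, 0.0257, 0.0983]
eef_rot: [0.023, 0.707, -0.707, -0.023]
contact_force: [0.5, -0.5, -1.9]
opening: 0.658
```

>>> send_rows --motion '[[[0,0,0,0,0.04,0,1],[0,0,0,0,0.03,0,1],[0,0,0,0,0,0,1],[0,0,0,0,0,0,1],[0,0,0,0,0,0,1]]]'

```text
clock: 26.27
tool_pos: [0.4857, 0.0257, 0.097]
eef_rot: [0.023, 0.707, -0.707, -0.023]
contact_force: [0.7, 0.7, -1.3]
opening: 0.655
```

```bash
python3 to.py .4856 .026 .096 -.0652
```

```text
t 26.27 pos [0.4857 0.0257 0.097 ] yaw -0.0652 tilt [-0.0007 -0.0002] open 0.655 F [ 0.7  0.7 -1.3] q [-0.16  0.79  0.02  2.11 -0.05  0.24 -1.73]
shift units [ 0.01  0.05 -0.02] ry units 0.001
full rotvec units [ 0.002  0.001 -0.009]
```

>>> send_rows --motion '[[[0,0,0,0,0.04,0,1],[0,0,0,0,0.03,0,1],[0,0,0,0,0,0,1],[0,0,0,0,0,0,1],[0,0,0,0,0,0,1]]]'

```text
clock: 26.68
tool_pos: [0.4857, 0.0257, 0.0962]
eef_rot: [0.024, 0.707, -0.707, -0.023]
contact_force: [-1.1, -0.0, 7.2]
opening: 0.653
```

```bash
python3 to.py .4856 .026 .096 -.0652
```

```text
t 26.68 pos [0.4857 0.0257 0.0962] yaw -0.0653 tilt [-0.0013 -0.0004] open 0.653 F [-1.1 -0.   7.2] q [-0.16  0.79  0.02  2.11 -0.05  0.24 -1.73]
shift units [ 0.01  0.01 -0.02] ry units -0.001
full rotvec units [ 0.005 -0.001 -0.017]
```

>>> send_rows --motion '[[[0,0,0,0,0.03,0,1],[0,0,0,0,0,0,1],[0,0,0,0,0,0,1],[0,0,0,0,-0.04,0,1],[0,0,0,0,0,0,1]]]'

```text
clock: 27.1
tool_pos: [0.4858, 0.0257, 0.0962]
eef_rot: [0.024, 0.707, -0.707, -0.023]
contact_force: [-1.1, -0.6, 8.5]
opening: 0.656
```

>>> send_rows --motion '[[[0,0,0,0,0,0,0.1],[0,0,0,0,0,0,-0.5],[0,0,0,0,0,0,-0.9],[0,0,0,0,0,0,-1],[0,0,0,0,0,0,-1]]]'

```text
clock: 27.52
tool_pos: [0.4856, 0.0257, 0.0956]
eef_rot: [0.023, 0.707, -0.707, -0.023]
contact_force: [0.9, 0.2, -0.5]
opening: 0.936
```

>>> send_rows --motion '[[[0,0,0,0,-0.3,0,-1],[0,0,0,0,-0.8,0,-1],[0,0,0,0,-1,0,-1],[0,0,0,0,-1,0,-1],[0,0,0,0,-1,0,-1]]]'

```text
clock: 27.93
tool_pos: [0.4853, 0.0256, 0.1788]
eef_rot: [0.023, 0.707, -0.707, -0.023]
contact_force: [0.0, 0.1, -0.4]
opening: 0.997
```

>>> send_rows --motion '[[[0,0,0,0,-0.5,1,-1],[0,0,0,0,0,1,-1],[0,0,0,0,0,1,-1],[0,0,0,0,0,1,-1],[0,0,0,0,0,1,-1]]]'

```text
clock: 28.35
tool_pos: [0.4788, -0.0751, 0.1882]
eef_rot: [0.023, 0.707, -0.707, -0.023]
contact_force: [0.0, 0.4, 0.7]
opening: 1.001
```

>>> send_rows --motion '[[[0,0,0,0,0,1,-1],[0,0,0,0,0,1,-1],[0,0,0,0,0,1,-1],[0,0,0,0,0,1,-1],[0,0,0,0,0,1,-1]]]'

```text
clock: 28.77
tool_pos: [0.4722, -0.1749, 0.188]
eef_rot: [0.023, 0.707, -0.707, -0.023]
contact_force: [0.9, -0.3, 0.1]
opening: 1.0
```

```bash
python3 to.py; python3 pic.py 21 297 160 40 206 236 40
python3 - <<'E'
from h import *
T=pickle.load(open('top21.pkl','rb'));S=pickle.load(open('scene21.pkl','rb'))
cv2.imwrite('pics/t21.png',cv2.cvtColor(T["img"],cv2.COLOR_RGB2BGR));cv2.imwrite('pics/s21.png',cv2.cvtColor(S["img"],cv2.COLOR_RGB2BGR))
B=lambda g:g[...,2]-g[...,0]
cc,a,s,q=dish(T,(206,236),34,B,80,.1);print('blue top',cc.round(4),round(a,4),s.round(4))
g=S["img"].astype(int)
for u in(294,297,300): print(u,[(v,*g[v,u]) for v in list(range(116,126))+list(range(164,194))])
E
```

```text
t 28.77 pos [ 0.4722 -0.1749  0.188 ] yaw -0.0653 tilt [-0.0005 -0.0001] open 1.000 F [ 0.9 -0.3  0.1] q [ 0.28  0.63 -0.02  2.    0.03  0.51 -1.4 ]
blue top [0.4846 0.0215] -0.0664 [0.1691 0.0739]
294 [(116, np.int64(42), np.int64(45), np.int64(51)), (117, np.int64(43), np.int64(46), np.int64(53)), (118, np.int64(43), np.int64(46), np.int64(54)), (119, np.int64(43), np.int64(46), np.int64(54)), (120, np.int64(42), np.int64(48), np.int64(63)), (121, np.int64(36), np.int64(69), np.int64(149)), (122, np.int64(19), np.int64(101), np.int64(232)), (123, np.int64(12), np.int64(91), np.int64(222)), (124, np.int64(12), np.int64(82), np.int64(206)), (125, np.int64(12), np.int64(81), np.int64(204)), (164, np.int64(14), np.int64(136), np.int64(254)), (165, np.int64(17), np.int64(136), np.int64(254)), (166, np.int64(22), np.int64(131), np.int64(253)), (167, np.int64(27), np.int64(113), np.int64(245)), (168, np.int64(32), np.int64(90), np.int64(219)), (169, np.int64(35), np.int64(81), np.int64(200)), (170, np.int64(37), np.int64(81), np.int64(199)), (171, np.int64(38), np.int64(81), np.int64(200)
[... 4498 characters left out ...]
252), np.int64(248), np.int64(239)), (181, np.int64(251), np.int64(247), np.int64(239)), (182, np.int64(249), np.int64(243), np.int64(233)), (183, np.int64(232), np.int64(219), np.int64(204)), (184, np.int64(204), np.int64(185), np.int64(177)), (185, np.int64(198), np.int64(178), np.int64(171)), (186, np.int64(198), np.int64(177), np.int64(171)), (187, np.int64(197), np.int64(176), np.int64(169)), (188, np.int64(183), np.int64(162), np.int64(155)), (189, np.int64(141), np.int64(118), np.int64(115)), (190, np.int64(98), np.int64(71), np.int64(73)), (191, np.int64(87), np.int64(56), np.int64(61)), (192, np.int64(90), np.int64(59), np.int64(63)), (193, np.int64(93), np.int64(61), np.int64(63))]
```

View pics/p21.png

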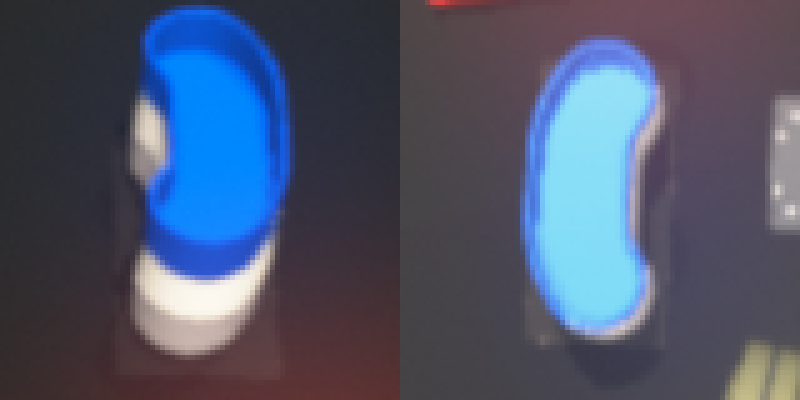

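View pics/s21.png

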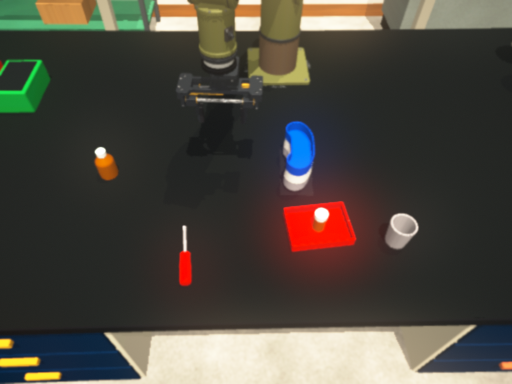

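The left crop shows the three dishes stacked with parallel, evenly spaced edges at the near end: steel bottom at row 190, steel/white at 183.5, white/blue at 175.8 and the blue rim at 168. The full scene view shows the jar upright in the tray at (320,219). The bottle, beaker and screwdriver are where they were.

```bash
python3 -c "
from plant import job
print(job.finish_job())"
```

```text
the job is handed in; nothing more can be done
None
```

The job is handed in at about 29 s of the 67 s allowed. The jar stands upright in the red tray, the white dish is nested on the steel one, and the blue dish is nested on the white one. I lowered each dish by hand until it made contact.

**Fit of the stack:**
- **Turn:** the blue dish's yaw measured -0.066 rad against -0.0655 for the steel dish. The white-and-steel stack measured -0.059 before the blue went on.
- **Contact heights:** contact came at tool heights of about 0.067 m (white) and 0.0965 m (blue). That is about 30 mm apart, as it should be when fully down. Pressing forces I read were about 15 N on the white dish and 7 to 9 N on the blue.
- **Picture edges:** the dish edges at both ends match 30 mm steps to within a few tenths of a pixel, about 1 mm. I saw no tilt.

**Checks that disagreed:**
- **White dish height:** it made contact about 3 mm lower than the tool height read when I gripped it would give. I put this down to that reading, because the pictures show the dish fully down.
- **Sideways offset:** the top picture suggests the white and blue dishes may sit up to about 2 mm off the steel dish's centre. That is within the play of the fit.

**The rest:** the jar pressed on the tray floor with about 19 N before I let go, and it stayed standing. By eye, the bottle, beaker and screwdriver had not moved in the last scene picture. The arm was clear of everything at hand-in.

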